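Post a button carton through the sprung flap of the returns box

ROBOT

A 6-joint arm with a two-finger parallel gripper is mounted at the origin on the work surface. World frame = base frame: x ahead of the robot, y to its left, z up, the work surface at z = 0. Lengths are in mm, angles in rad, forces in N, time in s.
With the tool pointing down it reaches from about 225 to 725 mm from the base axis. Payload 3.1 kg.
Tool frame: the origin (TCP) lies on the centre line of the jaws, within the pads' length; the fingertips stand 22 mm ahead of it and the grasp point (between the pads) lies 3 mm ahead of it; z points along the fingers, y is the direction in which the jaws open and shut (so a half turn about z gives the same grasp; the last joint's range is limited). The gripper opens to 85 mm and grips with 20 to 120 N. Pads are 22 mm wide; open, the fingers measure 114 mm over their backs; the gripper's body (76 mm by 85 mm) begins 54 mm behind the grasp point. The pads swing forward as they close: fully open they stand 13 mm farther back than shut.
Start: joints at [1.132, 0.048, 0.099, 1.622, 0, 1.443], TCP at [160.563, 499.837, 253.312] pointing down, gripper open.
Joint ranges: [-2.91, 2.91], [-0.99, 1.94], [-1.21, 1.42], [-2.12, 2.29], [-1.49, 1.47], [-3.14, 3.14]. Speed limits (rad/s): [2.79, 2.79, 3.14, 3.14, 3.14, 3.14].

INTERFACE

Orientations are given as a rotation vector (axis times angle).
In Python, from cell import arm gives the robot as it stands.
- The arm moves only by the tool arm_command, never from a script. Its argument "commands" is a list of rows, each a list of 2 entries, a list of its own where there are three numbers: the shift along the tool's x, y, z each as a share of 0.25 m, from -1 to 1, then the turn about the tool's z as a share of 120 degrees, from -1 to 1. A call has 1 to 5 rows; each row is the pose to reach, as a shift and turn from the pose commanded when the call began, along the tool's axes at that moment; what a row does not reach only later rows make up. A row lasts 1/8 s, in which the tool goes at most 62.5 mm and 10.7 degrees, less where a joint would pass 70% of its speed; a pose out of reach is approached as far as the arm can. A call with a number of a shift or a turn outside -1 to 1 is refused whole. A call with a gripper value outside its range is refused whole. "hand" is the finger opening in mm, from 0 to 85.4, set as the call begins (left out, the last holds). The fingers move at their own pace and stop on an object; the grip force is fixed at half the most. Time passes only in rows, so rows that repeat a pose let the fingers close. It gives the time, the measured TCP pose, the force and the opening at its end, in the units of the state.
- arm.observe(): the state, without advancing time (a new reading comes with each control period).
- arm.read_camera(name): name is "scene" or "top"; returns a dict with "image" (480x640x3 uint8, red, green, blue), "fx", "fy", "cx", "cy" (pixels), "rvec" (rotation vector, rad) and "tvec" (3), from world to camera coordinates, as OpenCV has them. Camera axes: x right, y down, z forward; pixel columns grow to the right and rows downward; lengths in mm; the calibration is good to about 2 mm. A picture is of the moment at which its call begins. There is no depth.
- arm.close_job(): hands the job in, once; it reports no verdict.
The state is a dict: "clock": time; "joint_pos": joint angles; "dq": joint speeds; "joint_efforts": joint torques, N m; "tool_pos": TCP position; "ee_rot": TCP orientation; "contact_force": force on the tool from outside, world axes, zero at the start; "ft_torque": the same for the moment, N m; "width": finger opening in mm.
Only numpy, scipy, OpenCV 4.12 (cv2) and the standard library are available. Lean on these libraries where they do the work, as an engineer would, in place of code of your own. Each camera call takes 0.05 s, during which the arm holds its last target.

TASK

Put the tall slim square carton back into the returns box: poke one end into the sloping mouth so that it swings the sprung flap inwards, then push it on down the slide until it lies wholly inside and the flap has closed behind it. Leave all the other loose goods where they are.

Things in the scene. Friction and masses are not known exactly. Their poses are not given: they have to be found in the camera images.
- carton: The carton to post: plain white card box, square 38 x 38 mm, 120 mm tall, standing on end, about 140 g. Origin: centre of its underside; z up along its length, x and y square to its sides. It starts at any yaw.
- carton_center (a point): The middle of the carton, 60 mm above its underside along its z.
- bin: The returns box, fixed: 280 mm deep, 200 wide, 210 tall, grey front, white sides, clear back and top. Origin on the counter straight below the mouth's middle; x level into the box, y left, z up. Front upright (x = -80 mm) to z = 70, then leaning back at 45 degrees to x = 60, z = 210 mm; flat top on to the back at x = 200. The mouth is in the sloping face; the way in is (0.707, 0, -0.707) here.
- mouth (a point): Middle of the mouth, on the outer surface of the sloping face, 150 mm above the counter. The mouth is 70 mm wide (box's y) and 48 mm high up the slope; the face is 6 mm thick. The slide's surface begins at the mouth's lower edge, 24 mm down the slope from here; a 38 mm carton lying on the slide has its axis 5 mm down the slope from here.
- flap (a joint): Angle of the steel flap in the mouth (rad): 0 shut, lying in the plane of the sloping face; grows as it swings inwards, its only way, to 1.5 at most. A spring shuts it: 0.06 Nm when shut and 0.08 Nm more per rad. A carton going in meets 5 to 15 N. On a carton half in, the flap bears on its upper side and tends to hold it, so it needs a push.
- flap_edge (a point): Middle of the flap's free edge. The flap is 66 mm wide, 34 mm long, hinged along the mouth's upper edge: 22 mm up the slope from the mouth's middle and 4 mm inside the face. Shut, it leaves a slit of about 12 mm over the slide. It can drop shut once the carton's upper end is at least 38 mm in from the face.
- squat_box: Bystander: low white card box 85 x 58 mm, 62 mm tall, origin under its centre. Stays put.
- tube: Bystander: round white card tube 42 mm in diameter, 120 mm tall, standing on end, origin under its centre. Stays put.
- reel: Bystander: empty black reel with 70 mm flanges, 60 mm tall, standing, origin under its centre. Stays put.
- jar: Bystander: glass jar 68 mm in diameter, 95 mm tall with metal cap, origin under its centre. Stays put.
- stock_box: Bystander: flat white box 160 x 100 mm, 60 mm tall, origin under its centre. Stays put.
- slide_foot (a point): Where the slide meets the box's floor, 4 mm above the counter. The smooth slide runs straight from the mouth's lower edge in and down at 45 degrees, square to the sloping face, between side walls 70 mm apart, about 180 mm long. A carton with its foot here has its upper end about 62 mm in from the face.
- tape_case: Bystander: round grey tape-measure case, 60 mm in diameter, 20 mm tall, lying flat, origin under its centre. Stays put.
- rule: Bystander: wooden rule 200 x 28 mm, 6 mm thick, lying flat, origin under its centre. Stays put.
Not all that is in view belongs to the job. Leave any blue or red look-alike of the carton alone.

How it is judged:
By the outcome, as a careful person would: the job done as asked, in the order asked, and still so for the second after the job is handed in, with the robot touching nothing.
It also fails if it takes over 48 s, if anything falls off the work surface, if the arm or the gripper's body presses on something with over 40 N, if the wrist force passes 120 N, or if a joint passes its speed limit or range.

## Working session

There is one attempt and no reset: what is moved stays moved. The work goes in short steps, Python scripts to look and compute and a tool call to move; the robot and the scene stay as the last step left them, time stands still between calls to the robot, and variables do not carry over. Pictures are saved under pics/ and viewed, and the job is handed in when it is done.

Besides the shell and the picture viewer there is one more tool, called after "Emit:" by a JSON object that holds its "op" and its "data". arm_command: Moves the arm, as the interface text tells. Its arguments: {"type":"object","properties":{"commands":{"type":"array","items":{"type":"array"}},"hand":{"type":"number"}},"required":["commands"]}

```bash
ls; mkdir -p pics
cat > h.py <<'E'
import numpy as np, cv2
from scipy.spatial.transform import Rotation as R
from cell import arm
def cam(n,f=None):
    c=arm.read_camera(n)
    if f: cv2.imwrite('pics/'+f,c['image'][:,:,::-1])
    return c
def KRt(c):
    K=np.array([[c['fx'],0,c['cx']],[0,c['fy'],c['cy']],[0,0,1.]])
    return K,R.from_rotvec(np.ravel(c['rvec'])).as_matrix(),np.ravel(c['tvec'])
def ray(c,uv):
    K,M,t=KRt(c); d=M.T@np.linalg.inv(K)@np.array([uv[0],uv[1],1.]); return -M.T@t,d/np.linalg.norm(d)
def plane(c,uv,z):
    o,d=ray(c,uv); return o+d*(z-o[2])/d[2]
def proj(c,p):
    K,M,t=KRt(c); q=(M@np.atleast_2d(p).T).T+t; q=q@K.T; return q[:,:2]/q[:,2:]
E
python3 - <<'E'
from h import *
import pickle
for n in('scene','top'):
    c=cam(n,n+'0.png'); pickle.dump(c,open(n+'0.pkl','wb')); print(n,c['fx'],c['cx'],c['cy'],c['rvec'],c['tvec'],ray(c,(320,240)))
print(arm.observe())
E
```

```text
pics
scene 572.3245268688947 322.2923198761113 236.16501553864526 [ 2.08371438  1.07421286 -0.50044609] [-325.83835502 -197.32628816 1966.67107601] (array([1509.65248767, -649.02139976, 1145.69804396]), array([-0.6172808 ,  0.42074481, -0.66478434]))
top 522.0917656537335 315.82727275322304 242.9731556284527 [ 2.21632265 -2.17130316  0.07446978] [  15.5175447   571.58305423 1525.47401354] (array([ 477.26946123,   37.1484397 , 1557.19388737]), array([ 0.06668977, -0.0142926 , -0.99767139]))
{'clock': 0.1, 'joint_pos': array([1.13219388e+00, 4.86624388e-02, 9.77146389e-02, 1.62199757e+00,
       4.80094131e-05, 1.44296545e+00]), 'dq': array([-1.79801535e-03, -2.17969775e-03,  3.63682953e-03,  1.05494253e-05,
       -6.63607697e-04, -1.54407174e-03]), 'joint_efforts': array([ 2.39939116e-03, -3.39853227e+01,  3.20934856e+01,  1.58426544e-02,
       -1.27214139e-04,  1.11049772e-05]), 'tool_pos': array([160.33447911, 499.3759018 , 252.22158768]), 'ee_rot': array([-0.48609655, -3.10310194,  0.00321949]), 'contact_force': array([0.01836018, 0.2368501 , 0.39465643]), 'ft_torque': array([0.02840902, 0.01338447, 0.00614263]), 'width': 85.38744476096305}
```

View pics/scene0.png

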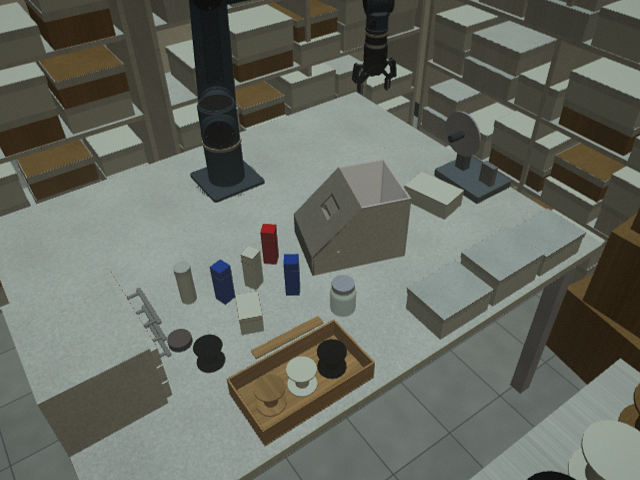

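View pics/top0.png

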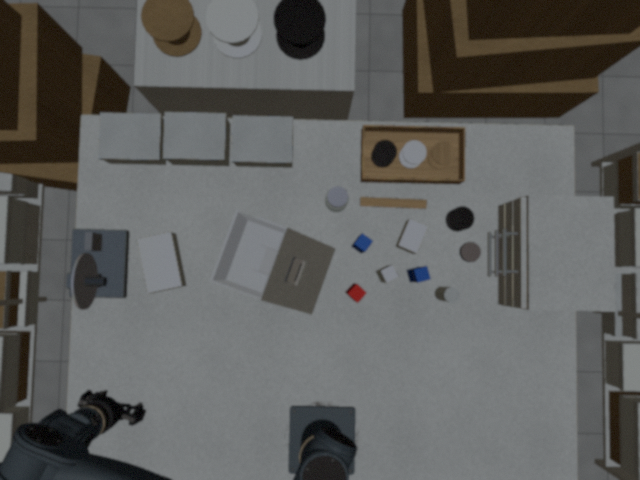

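Things that could be taken for the carton (scene pixels): white square prism (252,268), tube (185,283), squat box (249,313), blue (222,282) and (291,274), and red (269,244). I choose the white prism at scene (252,268), top (388,274), and check it in a close crop.

Run:
```python
import pickle,cv2,numpy as np
s=pickle.load(open('scene0.pkl','rb'))['image'];t=pickle.load(open('top0.pkl','rb'))['image']
a=cv2.resize(s[215:345,165:345],None,fx=4.4,fy=4.4,interpolation=cv2.INTER_CUBIC)
b=cv2.resize(t[205:325,205:365],None,fx=5,fy=5,interpolation=cv2.INTER_CUBIC)
c=cv2.resize(t[220:310,340:460],None,fx=6.6,fy=6.6,interpolation=cv2.INTER_CUBIC)
d=cv2.resize(s[150:280,285:420],None,fx=4.6,fy=4.6,interpolation=cv2.INTER_CUBIC)
for n,i in zip('abcd',(a,b,c,d)): cv2.imwrite(f'pics/crop_{n}.png',i[:,:,::-1])
```

```text
(no output)
```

View pics/crop_a.png

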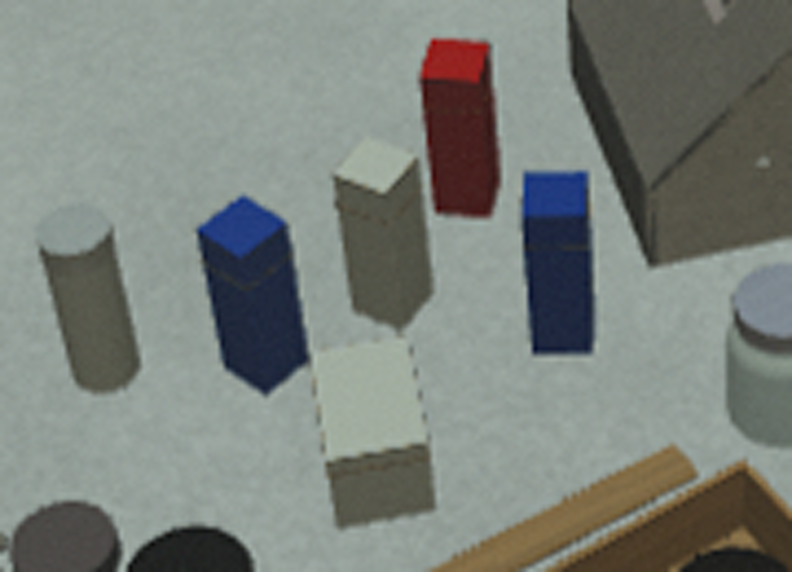

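View pics/crop_b.png

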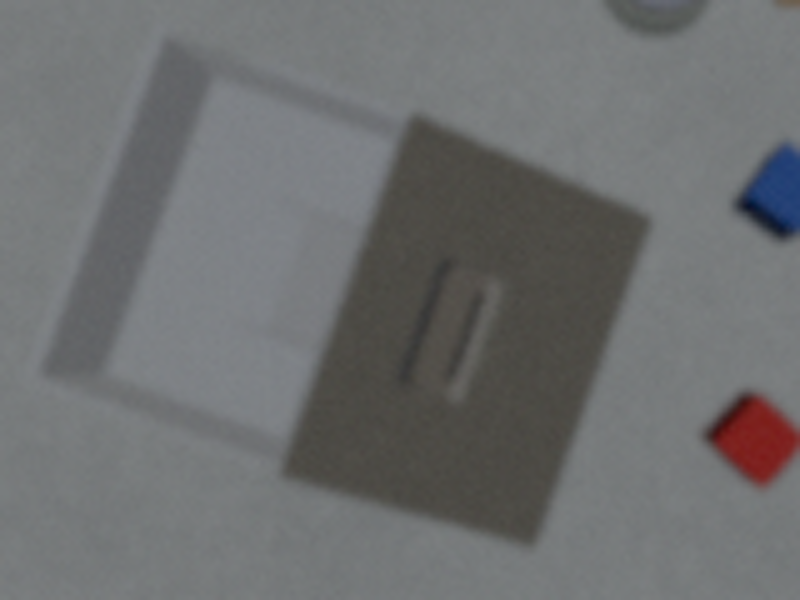

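View pics/crop_c.png

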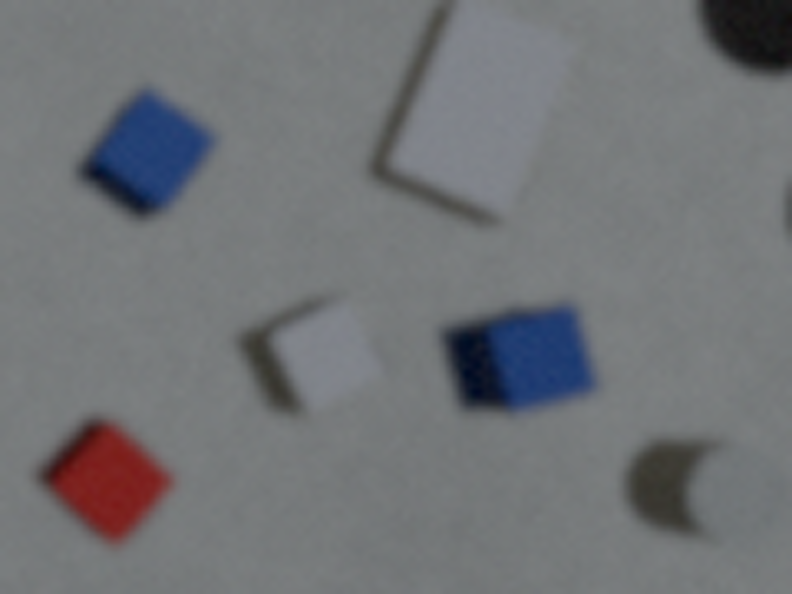

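View pics/crop_d.png

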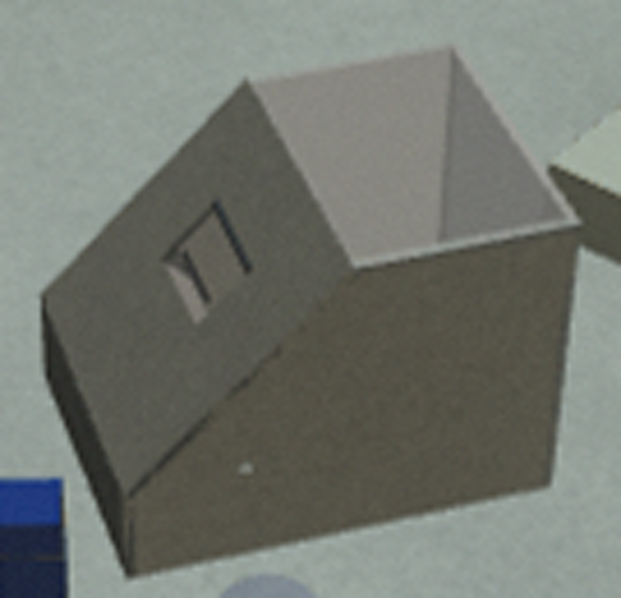

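The crop shows a plain white box with a square top, so it is the carton. The tube is round and the others are blue, red or squat. Next I measure the carton and bin in both views.

```bash
cat > meas.py <<'E'
from h import *
import pickle
s=pickle.load(open('scene0.pkl','rb'));t=pickle.load(open('top0.pkl','rb'))
def tb(u,v): return (205+(u+.5)/5-.5,205+(v+.5)/5-.5)
def sd(u,v): return (285+(u+.5)/4.6-.5,150+(v+.5)/4.6-.5)
def sa(u,v): return (165+(u+.5)/4.4-.5,215+(v+.5)/4.4-.5)
def tc(u,v): return (340+(u+.5)/6.6-.5,220+(v+.5)/6.6-.5)
# (cam,px,bin xyz); y left when looking along +x (into box)
obs=[(t,tb(413,115),(60,1,210)),(t,tb(285,475),(60,2,210)),(t,tb(650,218),(-80,1,70)),(t,tb(533,545),(-80,2,70)),
(s,sd(247,82),(60,2,210)),(s,sd(354,266),(60,1,210)),(s,sd(43,295),(-80,2,70)),(s,sd(128,493),(-80,1,70)),(s,sd(45,378),(-80,2,0)),(s,sd(128,577),(-80,1,0)),(s,sd(576,222),(200,1,210)),(s,sd(452,47),(200,2,210)),(t,tb(165,40),(200,1,210)),(t,tb(43,375),(200,2,210))]
# world y grows left in top img => 1 (top img upper) is larger x
W=[];B=[]
for sg in(-1,1):
    W=np.array([plane(c,p,b[2])[:2] for c,p,b in obs])
    B=np.array([(b[0],(sg if b[1]==1 else -sg)*100) for c,p,b in obs],float)
    wm,bm=W.mean(0),B.mean(0)
    H=(B-bm).T@(W-wm);U,_,Vt=np.linalg.svd(H)
    D=np.diag([1,np.sign(np.linalg.det(Vt.T@U.T))]);M=Vt.T@D@U.T;T=wm-M@bm
    res=W-(B@M.T+T)
    print(sg,'yaw',np.arctan2(M[1,0],M[0,0]),'T',T,'rms',np.sqrt((res**2).mean()))
    if np.sqrt((res**2).mean())<10: print(np.round(res,1))
for nm,(c,f,cs) in {'scene':(s,sa,[(372,138),(418,158),(383,192),(334,176)]),'top':(t,tc,[(345,300),(383,366),(312,412),(270,345)])}.items():
    P=np.array([plane(c,f(*q),120)[:2] for q in cs]); e=np.roll(P,-1,0)-P
    print(nm,P.mean(0),np.linalg.norm(e,axis=1),np.degrees(np.arctan2(e[:,1],e[:,0]))%90)
P=plane(s,sa(400,332),0)[:2];print('bottom near corner',P, 'bl',plane(s,sa(354,313),0)[:2],'br',plane(s,sa(433,292),0)[:2])
for n,q in dict(red=(100+10,483),blueR=(545,355),blueL=(155,150),tube=(740,490)).items(): print(n,plane(t,tc(*q),120)[:2])
E
python3 meas.py
```

```text
-1 yaw 1.2478609902871376 T [486.53948853  77.79192716] rms 3.8406712002237877
[[ -2.7   0.4]
 [  0.2  -1.8]
 [ -1.9   3.5]
 [  1.1   3. ]
 [  4.3  -1.1]
 [ -0.9   2.4]
 [  2.4   2.7]
 [ -0.7   5.2]
 [  2.5   0.6]
 [ -1.    3.5]
 [ -2.   -0.7]
 [  5.1  -5.9]
 [-10.8  -3. ]
 [  4.4  -8.9]]
1 yaw 1.2120800465099946 T [485.19064903  78.27031506] rms 139.1611837464188
scene [ 489.36259119 -176.88603547] [34.63240209 34.69581485 33.74193661 38.73094018] [23.05498945 22.94602471 29.89837161 24.63048518]
top [ 485.02655079 -175.6165852 ] [31.61266378 35.3918329  32.78971739 36.62906668] [30.76023186 33.85974968 32.99933758 31.9516761 ]
bottom near corner [ 511.39726037 -185.86108238] bl [ 480.24155165 -201.12569024] br [ 493.48963878 -151.33134818]
red [430.36982869 -85.73719851]
blueR [ 487.17047196 -266.3989466 ]
blueL [ 569.44193735 -102.40192873]
tube [ 432.72174992 -348.12061696]
```

```bash
cat > meas2.py <<'E'
exec(open('meas.py').read().split('# world y')[0])
def fit(obs,show=True):
    W=np.array([plane(c,p,b[2])[:2] for c,p,b in obs])
    B=np.array([(b[0],b[1] if b[1] not in(1,2) else (-100 if b[1]==1 else 100)) for c,p,b in obs],float)
    wm,bm=W.mean(0),B.mean(0)
    U,_,Vt=np.linalg.svd((B-bm).T@(W-wm));M=Vt.T@U.T;T=wm-M@bm
    res=W-(B@M.T+T)
    if show: print('yaw',np.arctan2(M[1,0],M[0,0]),'T',T,'rms',np.sqrt((res**2).mean()));print(np.round(res@M,1).tolist())
    return M,T
ok=obs[:11]
M,T=fit(ok)
fit([o for o in ok if o[0] is s]);fit([o for o in ok if o[0] is t])
def b2w(p): return np.r_[M@np.array(p[:2],float)+T,p[2]]
for c,n in((s,'s'),(t,'t')):
    im=c['image'].copy()
    pts=[(60,100,210),(60,-100,210),(-80,-100,70),(-80,100,70),(60,100,210)]
    k=.7071
    m=[(x*k,y,150+x*k) for x,y in((-24,-35),(-24,35),(24,35),(24,-35),(-24,-35))]
    im=cv2.resize(im,None,fx=4,fy=4,interpolation=cv2.INTER_CUBIC)
    for L in(pts,m,[(200,-100,210),(200,100,210)],[(-80,-100,0),(200,-100,0)]):
        q=np.round((proj(c,[b2w(p) for p in L])+.5)*4-.5).astype(int); cv2.polylines(im,[q],False,(255,0,0),1)
    cc=proj(c,[b2w((0,0,150))])[0]*4; x,y=int(cc[0]),int(cc[1])
    cv2.imwrite(f'pics/fit_{n}.png',im[max(0,y-290):y+290,max(0,x-390):x+390,::-1])
E
python3 meas2.py
```

```text
yaw 1.249220665083158 T [486.64643154  79.39317893] rms 2.121828523190529
[[-2.1, 2.2], [-3.0, -1.2], [1.1, 2.6], [1.7, -0.4], [-1.1, -5.0], [0.2, 1.2], [1.9, -1.7], [3.0, 2.0], [-0.1, -2.5], [1.3, 1.8], [-3.0, 1.0]]
yaw 1.2496505984866628 T [487.17760993  79.56286942] rms 2.165521410675168
[[-1.4, -4.5], [-0.1, 1.6], [1.6, -1.2], [2.7, 2.5], [-0.4, -2.0], [0.9, 2.3], [-3.3, 1.4]]
yaw 1.248165768024113 T [485.72348087  79.08268308] rms 1.8452604587148098
[[-1.4, 1.5], [-2.5, -2.0], [1.8, 1.7], [2.2, -1.3]]
```

```bash
ls pics
```

```text
crop_a.png
crop_b.png
crop_c.png
crop_d.png
fit_s.png
fit_t.png
scene0.png
top0.png
```

View pics/fit_s.png

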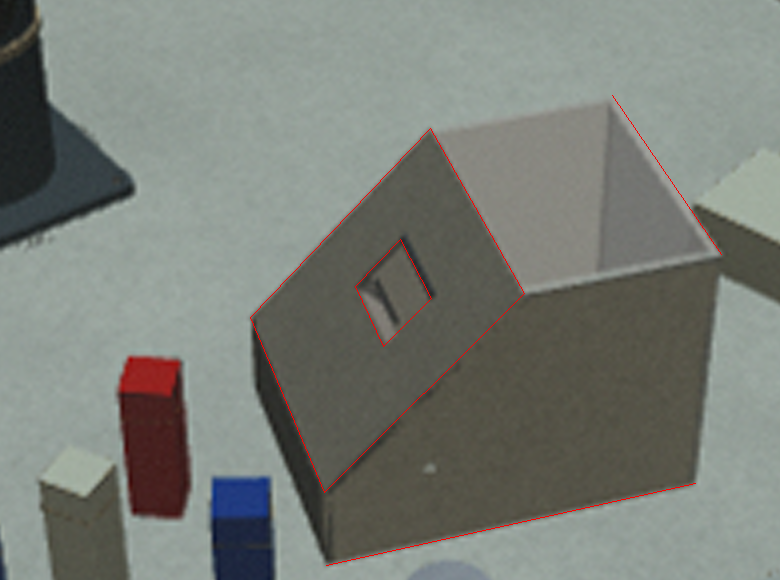

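View pics/fit_t.png

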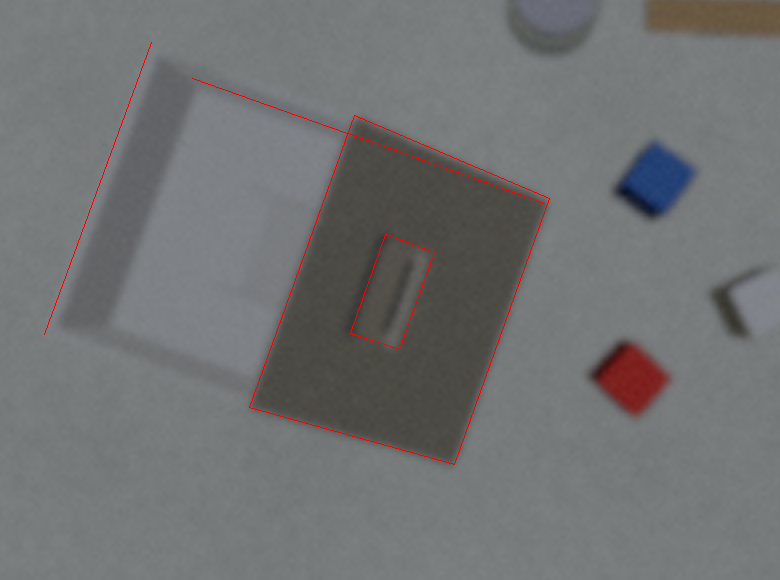

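```bash
cat >> h.py <<'E'
def goto(p,jaw=None,st=None):
    "p world TCP target; jaw world direction of tool y, deg; prints shift & turn shares"
    st=st or arm.observe(); M=R.from_rotvec(st['ee_rot']).as_matrix()
    d=M.T@(np.array(p)-st['tool_pos'])/250
    a=np.degrees(np.arctan2(M[1,1],M[0,1]));out=''
    if jaw is not None:
        t=(jaw-a+90)%180-90; out=f'world turn {t:.1f}; share (z down) {-t/120:.3f}'
    print('tool yaw y-axis',round(a,1),'shift',np.round(d,3),'len mm',round(np.linalg.norm(d)*250),out, 'zaxis',np.round(M[:,2],3))
T=np.array([486.6,79.4]);YAW=1.249
BM=np.array([[np.cos(YAW),-np.sin(YAW)],[np.sin(YAW),np.cos(YAW)]])
def b2w(p): return np.r_[BM@np.array(p[:2],float)+T,p[2]]
def w2b(p): return np.r_[BM.T@(np.array(p[:2],float)-T),p[2]]
E
python3 - <<'E'
from h import *
s=arm.observe();print(s['tool_pos'],s['joint_pos'])
goto((487,-176,190),27); goto((487,-176,104),27)
E
```

```text
[160.33447911 499.3759018  252.22158768] [1.13219388e+00 4.86624388e-02 9.77146389e-02 1.62199757e+00
 4.80094131e-05 1.44296545e+00]
tool yaw y-axis 72.2 shift [-2.07  -2.172  0.253] len mm 753 world turn -45.2; share (z down) 0.377 zaxis [-0.001 -0.002 -1.   ]
tool yaw y-axis 72.2 shift [-2.07  -2.171  0.597] len mm 765 world turn -45.2; share (z down) 0.377 zaxis [-0.001 -0.002 -1.   ]
```

Emit:
{"op": "arm_command", "data": {"commands": [[[-0.17,-0.18,0],0],[[-0.34,-0.36,0],0],[[-0.51,-0.54,0],0],[[-0.68,-0.72,0],0],[[-0.85,-0.89,0],0]], "hand": 85}}

```text
clock: 0.72
tool_pos: [295.1, 221.2, 252.9]
ee_rot: [0.485, 3.104, -0.0]
contact_force: [2.3, -0.3, 0.3]
width: 85.0
```

Emit:
{"op": "arm_command", "data": {"commands": [[[-0.17,-0.18,0],0],[[-0.34,-0.36,0],0],[[-0.51,-0.54,0],0],[[-0.68,-0.72,0],0],[[-0.85,-0.89,0],0]]}}

```text
clock: 1.35
tool_pos: [429.4, -55.9, 253.0]
ee_rot: [-0.488, -3.104, -0.001]
contact_force: [-0.0, 0.6, 1.0]
width: 85.1
```

Run:
```python
from h import *
s=arm.observe();print(s['clock'],s['tool_pos'],s['joint_pos'])
goto((487,-176,190),27); goto((487,-176,104),27)
```

```text
1.35 [429.4250269  -55.89208532 252.99300106] [-2.84845413e-01 -1.90664684e-01 -1.26967349e-01  1.63455399e+00
  4.51480776e-04  2.69103847e-02]
tool yaw y-axis 72.1 shift [-0.367 -0.387  0.252] len mm 147 world turn -45.1; share (z down) 0.376 zaxis [ 0.  0. -1.]
tool yaw y-axis 72.1 shift [-0.367 -0.387  0.596] len mm 200 world turn -45.1; share (z down) 0.376 zaxis [ 0.  0. -1.]
```

Emit:
{"op": "arm_command", "data": {"commands": [[[-0.12,-0.13,0.08],0.08],[[-0.24,-0.26,0.16],0.16],[[-0.36,-0.38,0.25],0.25],[[-0.36,-0.38,0.25],0.335],[[-0.36,-0.38,0.25],0.376]]}}

```text
clock: 1.98
tool_pos: [485.1, -172.1, 189.1]
ee_rot: [-1.644, -2.673, 0.0]
contact_force: [0.2, -0.3, 0.4]
width: 85.1
```

Emit:
{"op": "arm_command", "data": {"commands": [[[0,0,0],0]]}}

```text
clock: 2.1
tool_pos: [485.4, -171.8, 190.0]
ee_rot: [-1.638, -2.679, 0.0]
contact_force: [0.6, 0.6, -1.1]
width: 84.8
```

Run:
```python
from h import *
s=arm.observe();print(s['clock'],s['tool_pos'],s['joint_pos'])
goto((487,-176,104),27)
c=cam('scene');i=c['image'][160:340,160:340]
cv2.imwrite('pics/g1.png',cv2.resize(i,None,fx=3.3,fy=3.3,interpolation=cv2.INTER_CUBIC)[:,:,::-1])
print(proj(c,[s['tool_pos']]))
```

```text
2.1 [ 485.39078264 -171.79729221  190.04823978] [-4.70464197e-01  1.79439510e-02 -5.71930880e-02  1.49715428e+00
 -1.77093828e-05  6.27068615e-01]
tool yaw y-axis 27.1 shift [-0.018 -0.002  0.344] len mm 86 world turn -0.1; share (z down) 0.001 zaxis [-0.001  0.001 -1.   ]
[[248.62889738 230.63948315]]
```

View pics/g1.png

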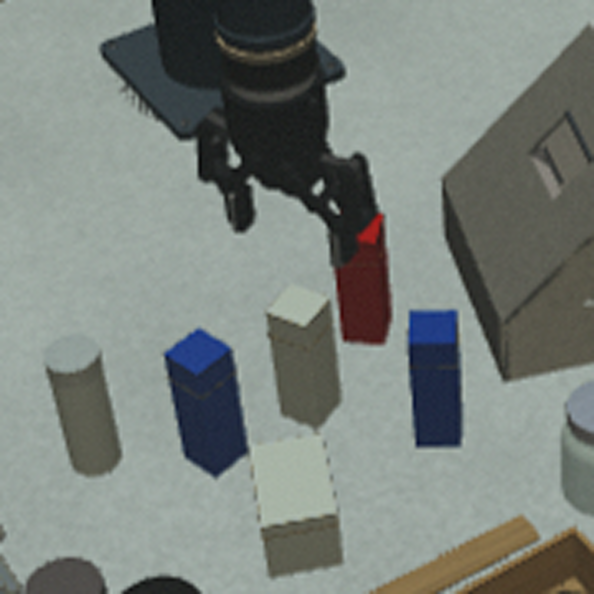

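Emit:
{"op": "arm_command", "data": {"commands": [[[-0.018,0,0.17],0],[[-0.018,0,0.33],0],[[-0.018,0,0.332],0]]}}

```text
clock: 2.52
tool_pos: [484.7, -174.0, 103.9]
ee_rot: [-1.634, -2.673, 0.001]
contact_force: [0.4, 0.4, 0.4]
width: 84.8
```

Emit:
{"op": "arm_command", "data": {"commands": [[[0,0,0],0],[[0,0,0],0],[[0,0,0],0],[[0,0,0],0]], "hand": 20}}

```text
clock: 3.02
tool_pos: [489.0, -176.8, 110.3]
ee_rot: [1.638, 2.676, -0.001]
contact_force: [-1.3, -0.3, 6.5]
width: 37.1
```

Run:
```python
from h import *
s=arm.observe();print(s)
```

```text
{'clock': 3.025, 'joint_pos': array([-4.75423704e-01,  4.77442552e-02, -1.85881872e-01,  1.33299659e+00,
       -7.96339345e-04,  6.22896746e-01]), 'dq': array([ 0.00017774, -0.00261136, -0.00071996,  0.00178031,  0.0009501 ,
       -0.0009052 ]), 'joint_efforts': array([ 5.21065593e-01, -3.04023457e+01,  2.89800632e+01, -3.62519966e-01,
        3.20221782e-01,  8.10045720e-03]), 'tool_pos': array([ 489.00115904, -176.75968025,  110.2909888 ]), 'ee_rot': array([ 1.63761959e+00,  2.67606106e+00, -7.63489782e-04]), 'contact_force': array([-1.2512973 , -0.27674663,  6.54380581]), 'ft_torque': array([-0.1677252 ,  0.27175647, -0.0163795 ]), 'width': 37.118039147148885}
```

Emit:
{"op": "arm_command", "data": {"commands": [[[0,0,-0.1],0],[[0,0,-0.25],0],[[0,0,-0.45],0],[[0,0,-0.69],0],[[0,0,-0.69],0]]}}

```text
clock: 3.65
tool_pos: [490.2, -176.9, 286.9]
ee_rot: [1.633, 2.67, 0.002]
contact_force: [0.6, -0.0, -0.6]
width: 37.4
```

Run:
```python
from h import *
s=arm.observe();print(s['clock'],s['tool_pos'],s['width'],s['contact_force'])
goto((330,30,280),71.6);p=b2w((130,150,278));print(p)
c=cam('scene');i=c['image'][140:320,160:340]
cv2.imwrite('pics/g2.png',cv2.resize(i,None,fx=3.3,fy=3.3,interpolation=cv2.INTER_CUBIC)[:,:,::-1])
```

```text
3.65 [ 490.21376544 -176.93864917  286.931049  ] 37.41390983443681 [ 0.56807494 -0.02754669 -0.59241286]
tool yaw y-axis 27.1 shift [ 1.029 -0.194  0.016] len mm 262 world turn 44.5; share (z down) -0.371 zaxis [ 0.011 -0.005 -1.   ]
[385.41493121 250.16762531 278.        ]
```

View pics/g2.png

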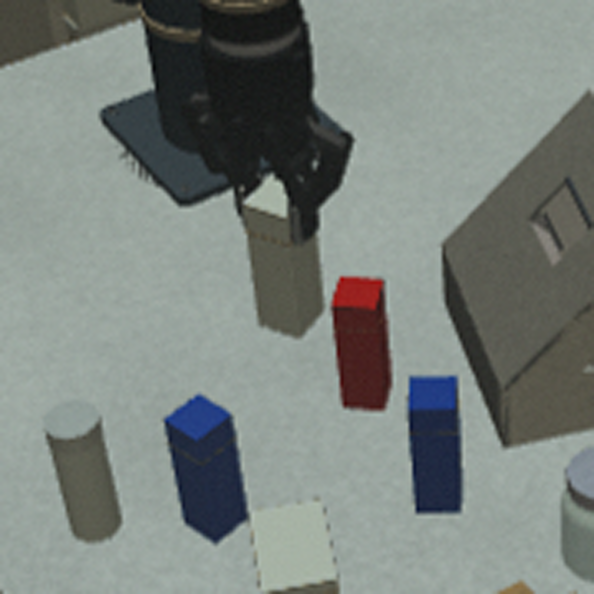

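The carton is held upright and has lifted clear of the counter. The tool cannot tilt, so I'll pivot the carton in the grip against the fixed bin's side top edge.

Emit:
{"op": "arm_command", "data": {"commands": [[[0.2,-0.04,0],-0.05],[[0.4,-0.08,0],-0.12],[[0.62,-0.12,0],-0.2],[[0.83,-0.16,0],-0.28],[[1.0,-0.19,0],-0.37]]}}

```text
clock: 4.32
tool_pos: [329.5, 26.6, 278.1]
ee_rot: [-0.497, -3.098, -0.001]
contact_force: [-0.6, 0.5, -2.1]
width: 37.4
```

Run:
```python
from h import *
s=arm.observe();print(s['clock'],s['tool_pos'],s['width'],s['contact_force'])
goto(b2w((130,150,278)),71.6)
```

```text
4.325 [329.54247519  26.62261192 278.07861953] 37.356832223642975 [-0.5650866   0.48454357 -2.06140065]
tool yaw y-axis 71.8 shift [0.067 0.919 0.   ] len mm 230 world turn -0.2; share (z down) 0.001 zaxis [-0.003  0.001 -1.   ]
```

Emit:
{"op": "arm_command", "data": {"commands": [[[0.06,0.23,0],0],[[0.065,0.46,0],0],[[0.067,0.69,0],0],[[0.067,0.92,0],0],[[0.067,0.92,0],0]]}}

```text
clock: 4.95
tool_pos: [388.4, 251.2, 276.1]
ee_rot: [-0.498, -3.096, 0.005]
contact_force: [0.1, -0.1, -1.2]
width: 37.2
```

Run:
```python
from h import *
c=cam('scene');i=c['image'][80:260,240:440]
cv2.imwrite('pics/g3.png',cv2.resize(i,None,fx=3.3,fy=3.3,interpolation=cv2.INTER_CUBIC)[:,:,::-1])
s=arm.observe();print(s['clock'],w2b(s['tool_pos']),s['width'],s['contact_force'])
goto(b2w((130,119,278)),71.6);goto(b2w((130,62,278)),71.6)
```

```text
5.0 [130.16902203 147.28210833 276.95426612] 37.23979665426012 [-0.65677077  0.00544153 -0.65540407]
tool yaw y-axis 71.6 shift [-0.113 -0.001 -0.005] len mm 28 world turn -0.0; share (z down) 0.000 zaxis [-0.006 -0.003 -1.   ]
tool yaw y-axis 71.6 shift [-0.341 -0.001 -0.006] len mm 85 world turn -0.0; share (z down) 0.000 zaxis [-0.006 -0.003 -1.   ]
```

View pics/g3.png

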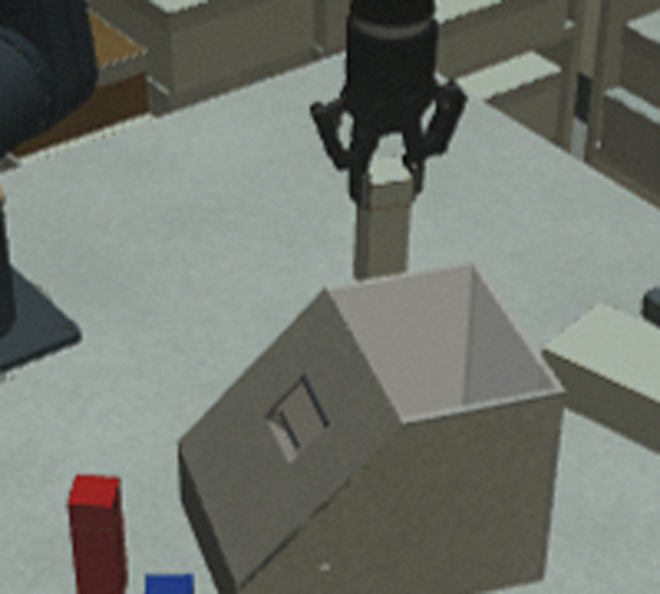

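Emit:
{"op": "arm_command", "data": {"commands": [[[-0.06,0,0],0],[[-0.1,0,0],0],[[-0.12,0,0],0],[[-0.14,0,0],0],[[-0.16,0,0],0]]}}

```text
clock: 5.62
tool_pos: [423.0, 235.8, 280.7]
ee_rot: [-0.506, -3.091, -0.001]
contact_force: [-12.4, 2.5, 4.4]
width: 36.9
```

Run:
```python
from h import *
c=cam('scene');i=c['image'][80:260,240:440]
cv2.imwrite('pics/g4.png',cv2.resize(i,None,fx=3.3,fy=3.3,interpolation=cv2.INTER_CUBIC)[:,:,::-1])
s=arm.observe();print(s['clock'],w2b(s['tool_pos']),s['width'],BM.T@s['contact_force'][:2],s['contact_force'],s['ft_torque'])
```

```text
5.675 [128.25571416 109.10015842 280.62392347] 37.50200637789907 [-2.04048149  9.41156223] [-9.57380117  1.04086481  3.44220698] [ 0.29394595  2.51288821 -0.06588085]
```

View pics/g4.png

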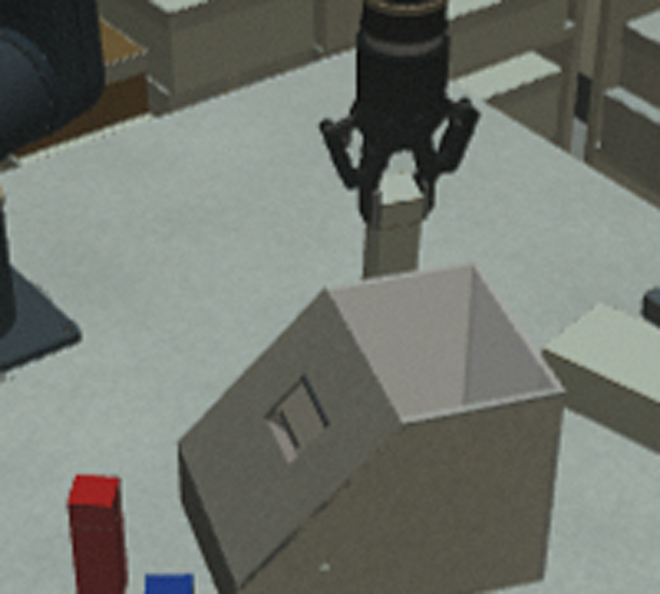

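Emit:
{"op": "arm_command", "data": {"commands": [[[-0.03,0,0],0],[[-0.06,0,0],0],[[-0.09,0,0],0],[[-0.12,0,0],0],[[-0.15,0,0],0]]}}

```text
clock: 6.3
tool_pos: [458.2, 224.3, 278.9]
ee_rot: [-0.504, -3.089, -0.001]
contact_force: [-9.6, 3.8, -1.7]
width: 37.2
```

Run:
```python
from h import *
c=cam('scene');i=c['image'][80:260,240:440]
cv2.imwrite('pics/g5.png',cv2.resize(i,None,fx=3.3,fy=3.3,interpolation=cv2.INTER_CUBIC)[:,:,::-1])
s=arm.observe();print(s['clock'],w2b(s['tool_pos']),s['width'],BM.T@s['contact_force'][:2],s['contact_force'],s['ft_torque'])
```

```text
6.35 [128.48728515  71.57208423 279.00069407] 37.25064377996138 [-0.52907702  7.8311155 ] [-7.59646694  1.97483734 -0.63078698] [ 5.97056373e-01  2.12954468e+00 -1.22872061e-03]
```

View pics/g5.png

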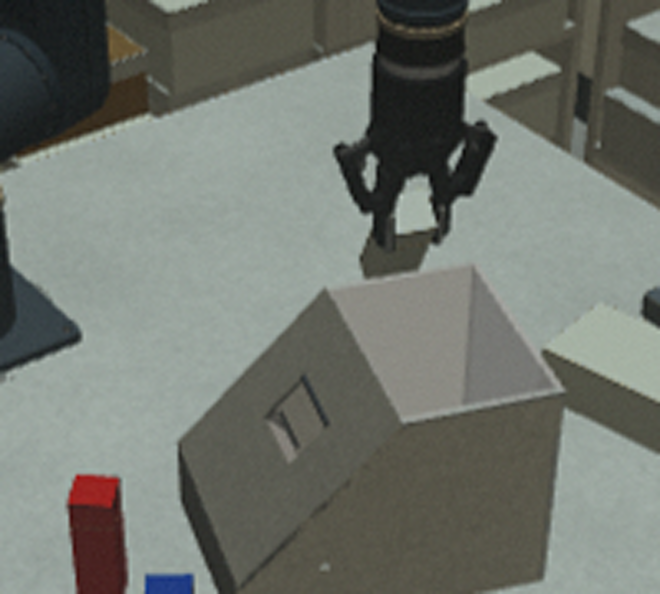

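Emit:
{"op": "arm_command", "data": {"commands": [[[-0.025,0,0],0],[[-0.05,0,0],0],[[-0.05,0,0],0]]}}

```text
clock: 6.72
tool_pos: [471.2, 220.2, 279.7]
ee_rot: [-0.506, -3.092, -0.002]
contact_force: [-7.0, 2.8, -1.0]
width: 37.1
```

Run:
```python
from h import *
s=arm.observe();print(s['clock'],w2b(s['tool_pos']),s['width'],BM.T@s['contact_force'][:2],s['contact_force'],s['ft_torque'])
```

```text
6.725 [128.65711849  59.17614764 279.69595396] 37.082576356441024 [0.47738658 7.52400543] [-6.98680575  2.83250791 -1.0216288 ] [ 0.53702605  1.91832952 -0.02218604]
```

Emit:
{"op": "arm_command", "data": {"commands": [[[0,0,-0.1],0],[[0,0,-0.2],0],[[0,0,-0.2],0.08],[[0,0,-0.2],0.16],[[0,0,-0.2],0.24]]}}

```text
clock: 7.35
tool_pos: [474.9, 219.1, 330.8]
ee_rot: [1.271, 2.872, 0.001]
contact_force: [-0.7, -0.1, -1.6]
width: 37.2
```

Run:
```python
from h import *
s=arm.observe();print(s['clock'],w2b(s['tool_pos']),s['width'],s['contact_force'])
goto(b2w((-110,0,330)),-18.4)
```

```text
7.35 [128.88097888  55.26546425 330.83363291] 37.15188196557647 [-0.67042085 -0.09282607 -1.63784799]
tool yaw y-axis 42.2 shift [-0.661 -0.725  0.003] len mm 245 world turn -60.6; share (z down) 0.505 zaxis [ 0.001  0.    -1.   ]
```

Emit:
{"op": "arm_command", "data": {"commands": [[[-0.13,-0.15,0],0.085],[[-0.27,-0.3,0],0.17],[[-0.4,-0.44,0],0.255],[[-0.53,-0.58,0],0.34],[[-0.66,-0.725,0],0.42]]}}

```text
clock: 7.98
tool_pos: [452.5, -26.5, 330.8]
ee_rot: [2.373, 2.057, 0.001]
contact_force: [1.6, -0.6, -1.3]
width: 37.5
```

Emit:
{"op": "arm_command", "data": {"commands": [[[0,0,0],0.07],[[0,0,0],0.085]]}}

```text
clock: 8.22
tool_pos: [452.7, -25.5, 330.7]
ee_rot: [2.543, 1.843, 0.001]
contact_force: [-0.9, 0.9, -1.1]
width: 36.9
```

Run:
```python
from h import *
import pickle
c=cam('scene');pickle.dump(c,open('scene1.pkl','wb'));i=c['image'][100:240,220:420]
cv2.imwrite('pics/g6.png',cv2.resize(i,None,fx=4,fy=4,interpolation=cv2.INTER_CUBIC)[:,:,::-1])
s=arm.observe();print(s['clock'],s['tool_pos'],w2b(s['tool_pos']),s['width'],s['contact_force'],s['joint_pos'])
goto(b2w((-99,0,245)),-18.4)
print(proj(c,[s['tool_pos']]))
```

```text
8.275 [452.7208019  -24.9026749  330.64006786] [-109.66371006   -0.84779205  330.64006786] 37.603471562075754 [ 0.02422948  0.01094902 -1.38497637] [-2.02999348e-01 -1.03033362e-01  1.07279610e-01  1.78036425e+00
 -6.54553384e-05  1.68303704e+00]
tool yaw y-axis -18.1 shift [ 0.043 -0.003  0.343] len mm 86 world turn -0.3; share (z down) 0.003 zaxis [ 0.001 -0.    -1.   ]
[[287.26218366 159.96167151]]
```

View pics/g6.png

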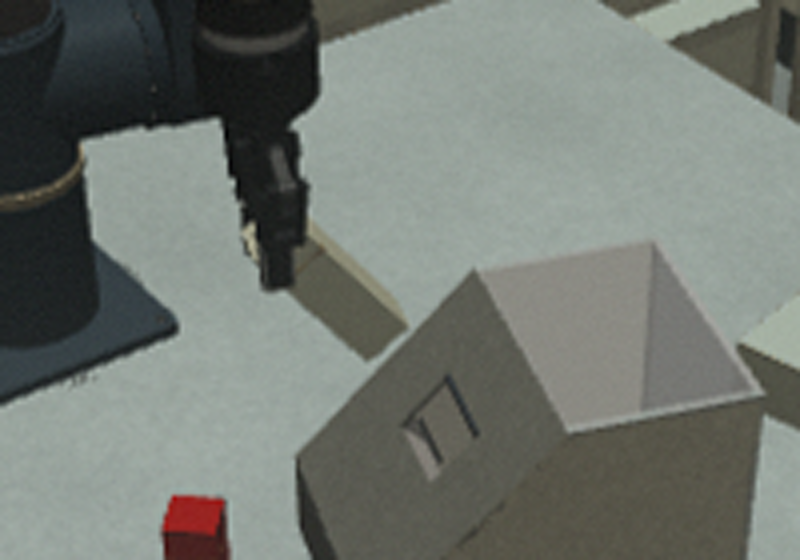

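```bash
cat > tilt.py <<'E'
from h import *
def pl(c,uv,yb):
    o,d=ray(c,uv); n=np.r_[BM[:,1],0]; o0=np.r_[T,0]
    return w2b(o+d*((yb-(o-o0)@n)/(d@n)))
def ns(b): # slope coords n (in), s(up)
    return (b[0]-(b[2]-150))*.7071,(b[0]+(b[2]-150))*.7071
E
python3 - <<'E'
from tilt import *
import pickle
c=pickle.load(open('scene1.pkl','rb'))
f=lambda u,v:(220+(u+.5)/4-.5,100+(v+.5)/4-.5)
P={k:pl(c,f(*q),-20) for k,q in dict(upA=(315,247),upB=(399,328),loB=(368,360),loA=(297,296)).items()}
for k,v in P.items(): print(k,v.round(1),np.round(ns(v),1))
for a,b in(('upA','upB'),('loA','loB'),('loB','upB')):
    d=P[b]-P[a];print(a,b,np.linalg.norm(d),np.degrees(np.arctan2(d[2],d[0])))
s=arm.observe();g=w2b(s['tool_pos']);g[2]-=3;print('grasp ns',ns(g))
E
```

```text
upA [-85.4 -20.  333.6] [-190.2   69.5]
upB [-31.1 -20.  258.9] [-99.  55.]
loB [-52.9 -20.  237.6] [-99.3  24.5]
loA [-98.7 -20.  298.8] [-175.    35.5]
upA upB 92.3570494881217 -54.033183459862606
loA loB 76.50260230936325 -53.20327971193388
loB upB 30.43985386278893 44.37773541610397
grasp ns (np.float64(-203.15250136732115), np.float64(48.06608259712851))
```

Run:
```python
from h import *
import pickle
c=pickle.load(open('scene1.pkl','rb'))
i=c['image'][150:195,275:330]
cv2.imwrite('pics/g7.png',np.clip(cv2.resize(i,None,fx=13,fy=13,interpolation=cv2.INTER_CUBIC)[:,:,::-1]*1.3,0,255))
```

```text
[ WARN:0@0.325] global loadsave.cpp:1063 imwrite_ Unsupported depth image for selected encoder is fallbacked to CV_8U.
```

View pics/g7.png

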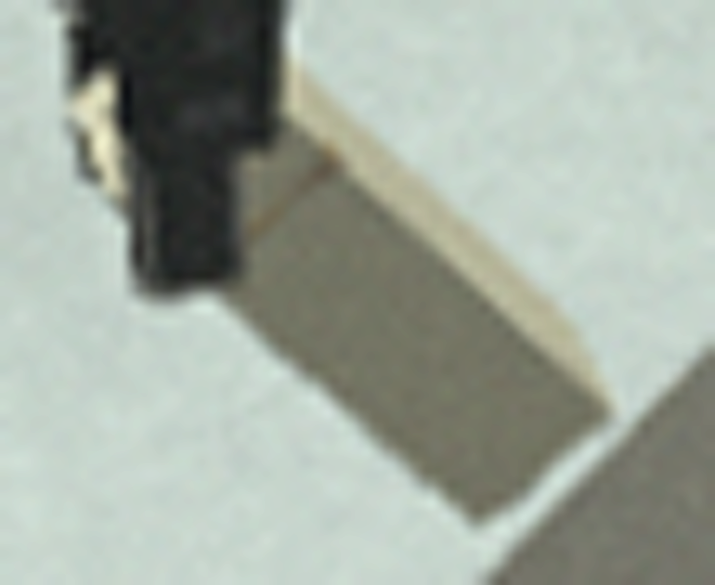

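Run:
```python
from tilt import *
import pickle
c=pickle.load(open('scene1.pkl','rb'))
f=lambda u,v:(275+(u+.5)/13-.5,150+(v+.5)/13-.5)
P={k:pl(c,f(*q),-20) for k,q in dict(upA=(285,125),upB=(608,410),loB=(478,522),loA=(225,295)).items()}
for k,v in P.items(): print(k,v.round(1),np.round(ns(v),1))
for a,b in(('upA','upB'),('loA','loB'),('loB','upB')):
    d=P[b]-P[a];print(a,b,np.linalg.norm(d),np.degrees(np.arctan2(d[2],d[0])))
m=(P['upB']+P['loB'])/2; s=arm.observe();g=w2b(s['tool_pos']);g[2]-=3;d=m-g;print('bottom mid',m,ns(m),'grasp',g,ns(g),np.hypot(d[0],d[2]),np.degrees(np.arctan2(d[2],d[0])))
```

```text
upA [-90.  -20.  341.3] [-198.9   71.6]
upB [-25.8 -20.  259.5] [-95.7  59.2]
loB [-53.7 -20.  237.6] [-99.9  23.9]
loA [-103.8  -20.   304.3] [-182.5   35.7]
upA upB 103.98966532138623 -51.844580899249166
loA loB 83.39437567573087 -53.11189801652284
loB upB 35.526585816569444 38.10564040821074
bottom mid [-39.7686475  -20.         248.52397154] (np.float64(-97.78671092509963), np.float64(41.54588962540321)) grasp [-109.66371006   -0.84779205  327.64006786] (np.float64(-203.15250136732115), np.float64(48.06608259712851)) 105.56834973985958 -48.54103336674761
```

Emit:
{"op": "arm_command", "data": {"commands": [[[0.03,-0.003,0.12],0.003],[[0.075,-0.003,0.24],0.003],[[0.12,-0.003,0.37],0.003],[[0.12,-0.003,0.37],0.003]]}}

```text
clock: 8.78
tool_pos: [459.4, 5.7, 234.9]
ee_rot: [-2.54, -1.841, 0.007]
contact_force: [0.4, 1.1, -0.5]
width: 37.5
```

```bash
cat > look.py <<'E'
from tilt import *
import sys,pickle
c=cam('scene');pickle.dump(c,open('cur.pkl','wb'))
i=c['image'][155:235,280:380]
cv2.imwrite(f'pics/{sys.argv[1]}.png',np.clip(cv2.resize(i,None,fx=7,fy=7,interpolation=cv2.INTER_CUBIC)[:,:,::-1].astype(float)*1.3,0,255).astype(np.uint8))
s=arm.observe();g=w2b(s['tool_pos']);print(s['clock'],'bin',g.round(1),'ns',np.round(ns(g),1),s['width'].round(1),'F bin',(BM.T@s['contact_force'][:2]).round(1),s['contact_force'][2].round(1))
goto(s['tool_pos'],-18.4)
E
python3 look.py g8
```

```text
Traceback (most recent call last):
  File "look.py", line 6, in <module>
    s=arm.observe();g=w2b(s['tool_pos']);print(s['clock'],'bin',g.round(1),'ns',np.round(ns(g),1),s['width'].round(1),'F bin',(BM.T@s['contact_force'][:2]).round(1),s['contact_force'][2].round(1))
                                                                                                  ^^^^^^^^^^^^^^^^
AttributeError: 'float' object has no attribute 'round'
```

View pics/g8.png

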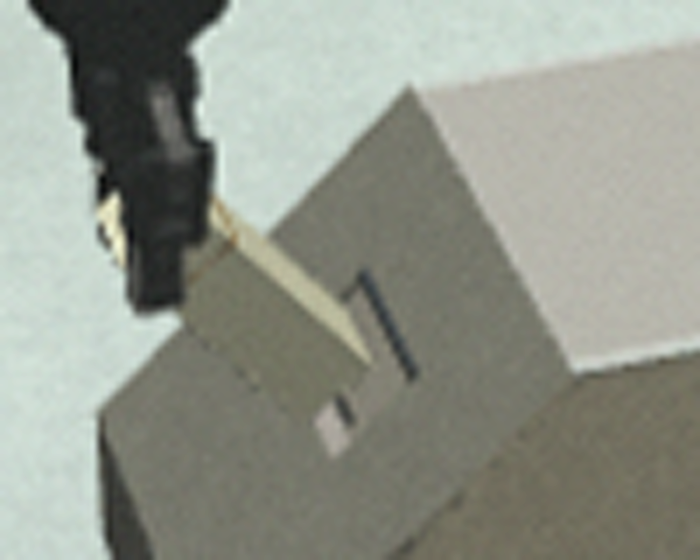

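```bash
sed -i "s/s\['width'\].round(1)/round(s['width'],1)/" look.py
python3 - <<'E'
from tilt import *
import pickle
c=pickle.load(open('cur.pkl','rb'))
f=lambda u,v:(280+(u+.5)/7-.5,155+(v+.5)/7-.5)
for q in((370,362),(303,422),(183,318),(225,240)):
    p=pl(c,f(*q),-20);print(p.round(1),np.round(ns(p),1))
for q in((365,268),(413,380),(332,460),(316,424)): # mouth corners: upper-left, upper-right, lower right
    o,d=ray(c,f(*q)); nn=np.r_[BM[:,0]*.7071,-.7071]; m0=np.r_[T,150]
    p=w2b(o+d*(((m0-o)@nn)/(d@nn)));print('m',p.round(1),np.round(ns(p),1))
s=arm.observe();g=w2b(s['tool_pos']);print(s['clock'],'bin',g.round(1),'ns',np.round(ns(g),1),s['width'],s['contact_force'])
goto(s['tool_pos'],-18.4)
E
```

```text
[  5.  -20.  167.6] [-8.9 16. ]
[-22.8 -20.  144. ] [-11.9 -20.4]
[-70.1 -20.  206.9] [-89.8  -9.3]
[-52.6 -20.  240. ] [-100.8   26.5]
m [ 20.4  35.6 170.4] [ 0.  28.8]
m [ 17.6 -35.9 167.6] [ 0.  24.9]
m [-15.5 -35.  134.5] [ -0.  -21.9]
m [-15.1 -12.  134.9] [  0.  -21.3]
8.825 bin [-78.7   1.3 237.1] ns [-117.2    5.9] 36.775454903102606 [ 0.11142674 -0.12199624 -0.38729646]
tool yaw y-axis -18.2 shift [0. 0. 0.] len mm 0 world turn -0.2; share (z down) 0.002 zaxis [-0.003 -0.    -1.   ]
```

Emit:
{"op": "arm_command", "data": {"commands": [[[0.04,0.004,0.028],0.002],[[0.076,0.004,0.065],0.002],[[0.1,0.004,0.09],0.002],[[0.1,0.004,0.1],0.002]]}}

```text
clock: 9.32
tool_pos: [470.9, 25.2, 214.8]
ee_rot: [2.546, 1.828, -0.004]
contact_force: [-2.1, -5.8, 3.1]
width: 37.3
```

```bash
python3 look.py g9
```

```text
9.375 bin [-56.2  -2.2 214.8] ns [-85.6   6. ] 37.5 F bin [-5.1  0. ] 0.9
tool yaw y-axis -18.7 shift [0. 0. 0.] len mm 0 world turn 0.3; share (z down) -0.002 zaxis [ 0.002 -0.007 -1.   ]
```

View pics/g9.png

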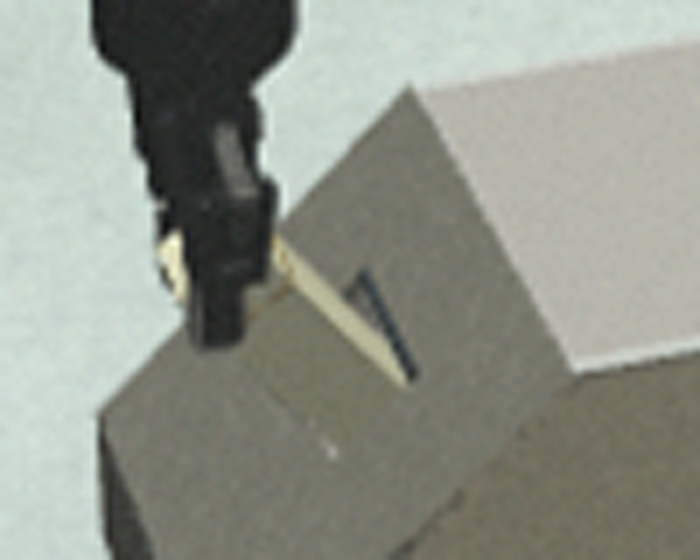

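Emit:
{"op": "arm_command", "data": {"commands": [[[0.024,-0.005,0.041],0],[[0.047,-0.005,0.081],0],[[0.067,-0.005,0.123],0],[[0.081,-0.005,0.154],0],[[0.081,-0.005,0.154],0]]}}

```text
clock: 10.0
tool_pos: [479.1, 48.2, 178.7]
ee_rot: [2.547, 1.831, 0.015]
contact_force: [0.8, 0.3, 4.4]
width: 37.6
```

```bash
python3 look.py g10
```

```text
10.05 bin [-32.   -2.7 178.6] ns [-42.9  -2.4] 36.9 F bin [ 0.8 -2.6] 5.6
tool yaw y-axis -18.6 shift [0. 0. 0.] len mm 0 world turn 0.2; share (z down) -0.002 zaxis [ 0.01   0.002 -1.   ]
```

View pics/g10.png

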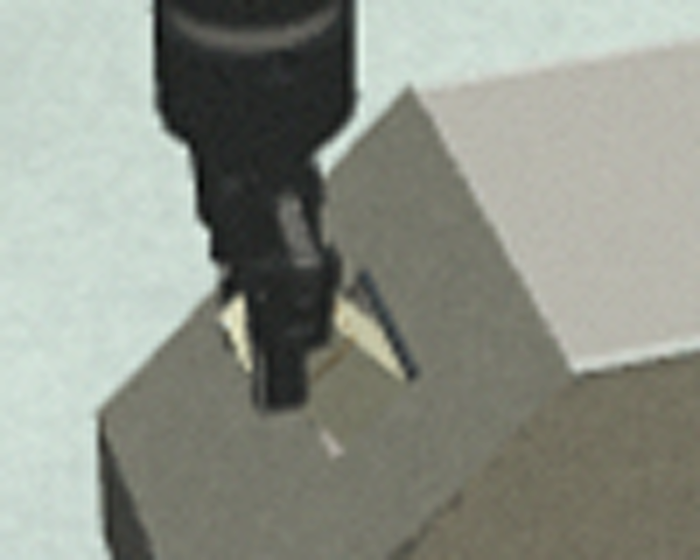

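Emit:
{"op": "arm_command", "data": {"commands": [[[0.01,0,0.018],0],[[0.018,0,0.037],0],[[0.018,0,0.037],0]]}}

```text
clock: 10.42
tool_pos: [480.0, 52.0, 169.0]
ee_rot: [2.548, 1.83, 0.012]
contact_force: [0.5, -1.4, 5.9]
width: 37.1
```

```bash
python3 look.py g11
```

```text
10.475 bin [-28.1  -2.5 169. ] ns [-33.3  -6.4] 37.0 F bin [-0.6 -1.1] 5.0
tool yaw y-axis -18.6 shift [0. 0. 0.] len mm 0 world turn 0.2; share (z down) -0.002 zaxis [ 0.009  0.001 -1.   ]
```

Emit:
{"op": "arm_command", "data": {"commands": [[[0,0,0],0],[[0,0,0],0],[[0,0,0],0]], "hand": 60}}

```text
clock: 10.85
tool_pos: [476.6, 51.8, 164.6]
ee_rot: [-2.55, -1.833, 0.001]
contact_force: [-0.1, 1.0, 0.3]
width: 60.1
```

Emit:
{"op": "arm_command", "data": {"commands": [[[-0.1,0,-0.12],0],[[-0.25,0,-0.35],0],[[-0.3,0,-0.5],0],[[-0.3,0,-0.5],0]]}}

```text
clock: 11.35
tool_pos: [454.4, -20.6, 294.2]
ee_rot: [2.548, 1.828, 0.008]
contact_force: [-0.2, -0.1, -0.5]
width: 59.9
```

```bash
python3 look.py g12; python3 -c "
from h import *
c=cam('top');i=c['image'][215:315,225:355]
cv2.imwrite('pics/t12.png',cv2.resize(i,None,fx=6,fy=6,interpolation=cv2.INTER_CUBIC)[:,:,::-1])"
```

```text
11.4 bin [-104.6   -0.3  291.8] ns [-174.2   26.3] 59.9 F bin [ 0.6 -0.7] -0.7
tool yaw y-axis -18.7 shift [0. 0. 0.] len mm 0 world turn 0.3; share (z down) -0.002 zaxis [ 0.004 -0.001 -1.   ]
```

View pics/g12.png

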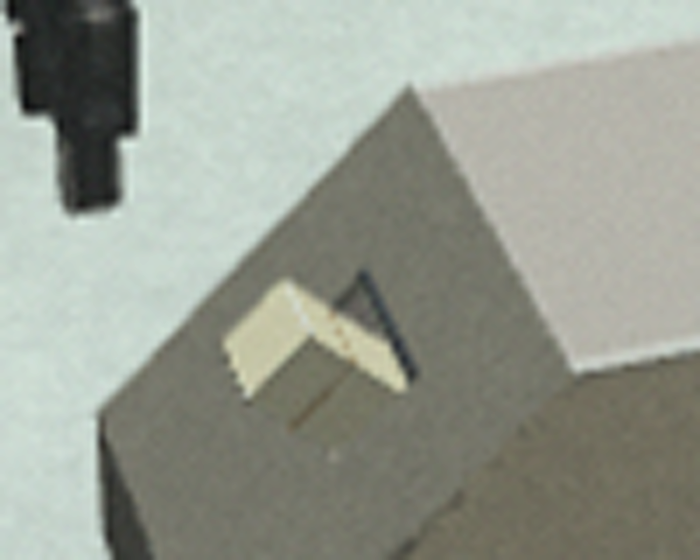

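View pics/t12.png

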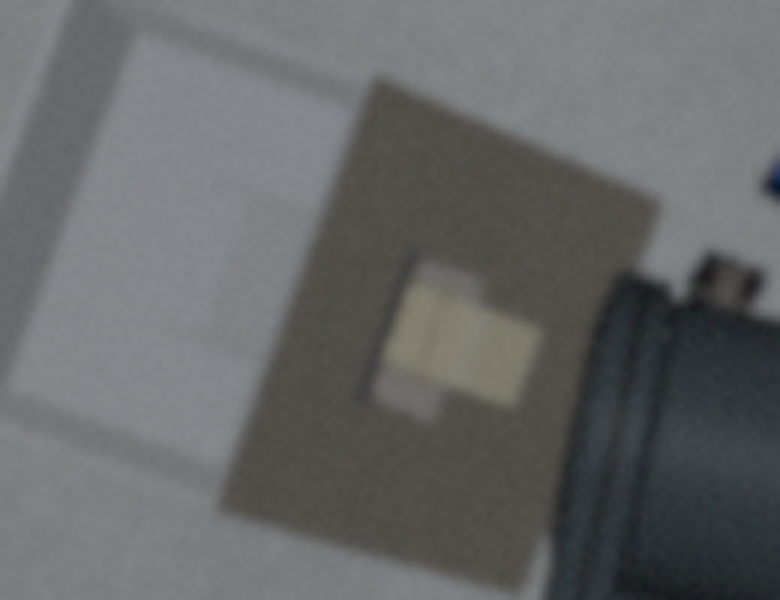

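```bash
python3 - <<'E'
from tilt import *
import pickle
c=pickle.load(open('scene0.pkl','rb'))
t=np.array([485.4,-171.8,190]);j=np.array([np.cos(np.radians(27.1)),np.sin(np.radians(27.1)),0])
for r in(42.5,57):
  for sg in(1,-1):
    for dz in(-22,-15,-9): 
        p=t+sg*r*j; p[2]+=dz; print(sg*r,dz,((proj(c,p)[0]-160)*3.3).round())
c=pickle.load(open('cur.pkl','rb'))
f=lambda u,v:(280+(u+.5)/7-.5,155+(v+.5)/7-.5)
for n,q in dict(topcorner=(312,337),bot=(247,398),lowline=(330,450)).items():
    p=pl(c,f(*q),-19);print(n,p.round(1),np.round(ns(p),1))
# closed-ish view: g12, tcp bin (-104.6,-.3,291.8), tip px (92,210)
s=arm.observe();g=w2b(s['tool_pos']);print(g,s['width'])
for dz in(-28,-22,-15): 
    p=b2w((g[0],-37,g[2]+dz)); print(dz,((proj(c,p)[0]-[280,155])*7).round())
E
python3 - <<'E'
import cv2
i=cv2.imread('pics/g1.png')[90:290,180:400]
cv2.imwrite('pics/g1z.png',cv2.resize(i,None,fx=3,fy=3))
E
```

```text
42.5 -22 [341. 271.]
42.5 -15 [340. 264.]
42.5 -9 [340. 258.]
-42.5 -22 [250. 238.]
-42.5 -15 [249. 232.]
-42.5 -9 [248. 226.]
57 -22 [357. 277.]
57 -15 [356. 270.]
57 -9 [356. 264.]
-57 -22 [235. 233.]
-57 -15 [234. 226.]
-57 -9 [233. 220.]
topcorner [-18.4 -19.  184.8] [-37.6  11.6]
bot [-45.2 -19.  160.9] [-39.7 -24.3]
lowline [-11.4 -19.  126. ] [  8.9 -25. ]
[-104.35704871    0.46883136  290.03196117] 60.463841596927374
-28 [ 98. 241.]
-22 [ 98. 227.]
-15 [ 97. 212.]
```

View pics/g1z.png

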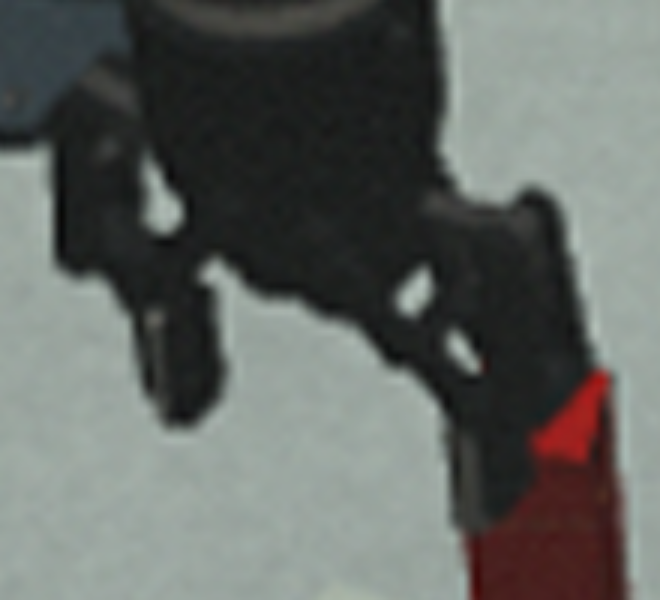

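Emit:
{"op": "arm_command", "data": {"commands": [[[0,0,0],0],[[0,0,0],0],[[0,0,0],0],[[0,0,0],0],[[0,0,0],0]], "hand": 0}}

```text
clock: 12.08
tool_pos: [452.9, -19.3, 290.0]
ee_rot: [-2.551, -1.834, 0.0]
contact_force: [-0.8, -0.5, -0.5]
width: -0.2
```

Run:
```python
from tilt import *
import pickle
c=cam('scene');pickle.dump(c,open('cur.pkl','wb'))
s=arm.observe();g=w2b(s['tool_pos']);print(s['clock'],g,s['width'])
i=c['image'][120:200,255:355]
cv2.imwrite('pics/g13.png',np.clip(cv2.resize(i,None,fx=8,fy=7.5,interpolation=cv2.INTER_CUBIC)[:,:,::-1].astype(float)*1.6,0,255).astype(np.uint8))
for x,y,dz in((-11,-14,-22),(11,-14,-22),(-11,-14,-35),(11,-14,-35),(11,14,-22)):
    p=b2w((g[0]+x,g[1]+y,g[2]+dz)); print(x,y,dz,((proj(c,p)[0]-[255,120])*[8,7.5]).round())
```

```text
12.125 [-104.27240815    0.69819528  290.05737311] -0.07151989466430048
-11 -14 -22 [261. 473.]
11 -14 -22 [326. 462.]
-11 -14 -35 [263. 503.]
11 -14 -35 [328. 492.]
11 14 -22 [305. 417.]
```

View pics/g13.png

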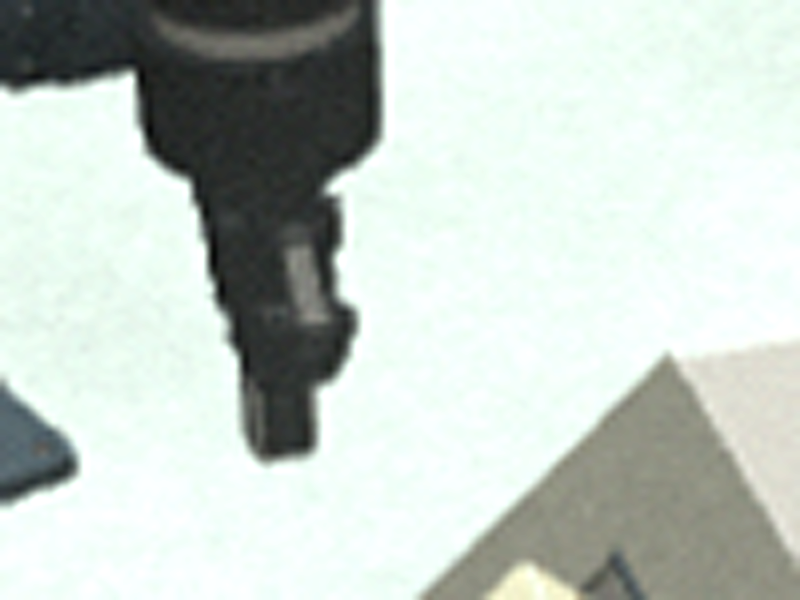

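Emit:
{"op": "arm_command", "data": {"commands": [[[0.06,0,0.15],0],[[0.12,0,0.28],0],[[0.216,0,0.365],0],[[0.216,0,0.365],0]]}}

```text
clock: 12.62
tool_pos: [468.9, 32.8, 196.6]
ee_rot: [-2.547, -1.835, 0.005]
contact_force: [0.1, -0.5, -0.4]
width: 0.0
```

```bash
python3 look.py g14
```

```text
12.675 bin [-50.3   1.2 198.2] ns [-69.6  -1.5] -0.4 F bin [ 0.1 -0.1] 0.3
tool yaw y-axis -18.5 shift [0. 0. 0.] len mm 0 world turn 0.1; share (z down) -0.001 zaxis [-0.002 -0.    -1.   ]
```

View pics/g14.png

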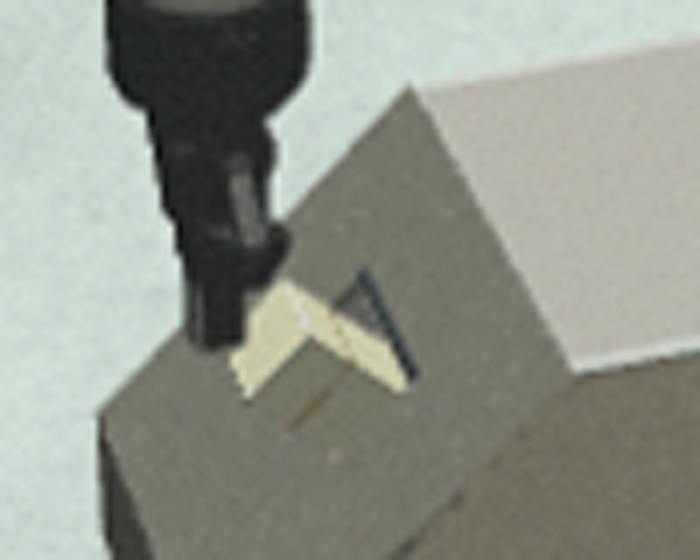

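Emit:
{"op": "arm_command", "data": {"commands": [[[0.034,0,0.034],0],[[0.068,0,0.068],0],[[0.102,0,0.102],0],[[0.136,0,0.136],0],[[0.136,0,0.136],0]]}}

```text
clock: 13.3
tool_pos: [481.9, 64.1, 165.6]
ee_rot: [2.55, 1.833, 0.003]
contact_force: [0.3, 0.0, 0.9]
width: 0.2
```

```bash
python3 look.py g15
```

```text
13.35 bin [-1.610e+01 -1.000e-01  1.655e+02] ns [-22.3  -0.5] 0.2 F bin [-0.6 -0.2] 0.7
tool yaw y-axis -18.6 shift [0. 0. 0.] len mm 0 world turn 0.2; share (z down) -0.002 zaxis [ 0.001  0.    -1.   ]
```

View pics/g15.png

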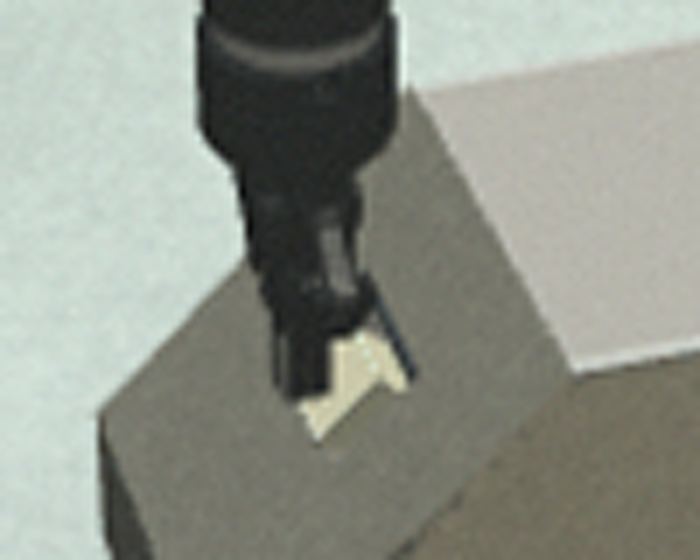

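Emit:
{"op": "arm_command", "data": {"commands": [[[0.02,0,0.02],0],[[0.04,0,0.04],0],[[0.06,0,0.06],0],[[0.06,0,0.06],0]]}}

```text
clock: 13.85
tool_pos: [486.5, 78.1, 150.5]
ee_rot: [2.55, 1.832, 0.002]
contact_force: [0.9, -1.6, 3.7]
width: -0.4
```

```bash
python3 look.py g16
```

```text
13.9 bin [ -1.3  -0.3 150.5] ns [-1.2 -0.6] 0.3 F bin [-0.8 -0.7] 3.7
tool yaw y-axis -18.6 shift [0. 0. 0.] len mm 0 world turn 0.2; share (z down) -0.002 zaxis [ 0.002 -0.    -1.   ]
```

View pics/g16.png

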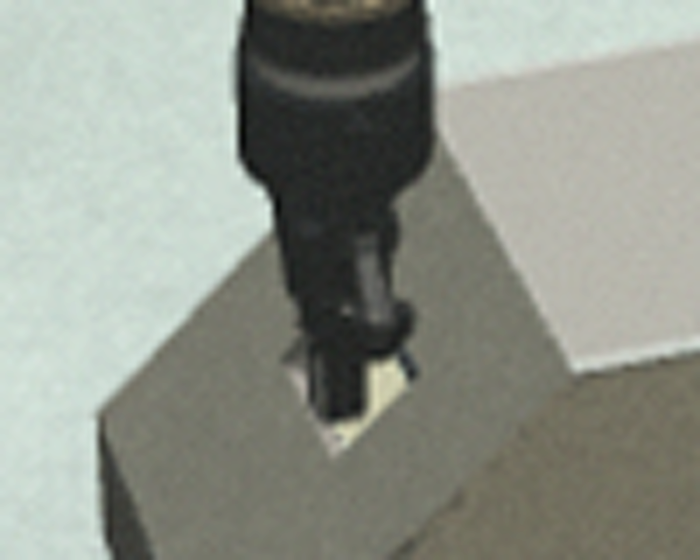

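Emit:
{"op": "arm_command", "data": {"commands": [[[0.014,0,0.014],0],[[0.028,0,0.028],0],[[0.028,0,0.028],0]]}}

```text
clock: 14.28
tool_pos: [488.5, 84.1, 143.7]
ee_rot: [2.55, 1.831, -0.0]
contact_force: [-0.1, -3.4, 5.7]
width: -0.1
```

```bash
python3 look.py g17
```

```text
14.325 bin [  5.   -0.3 143.7] ns [ 8.  -0.9] 0.0 F bin [-3.6 -0.5] 5.2
tool yaw y-axis -18.6 shift [0. 0. 0.] len mm 0 world turn 0.2; share (z down) -0.002 zaxis [ 0.001 -0.002 -1.   ]
```

View pics/g17.png

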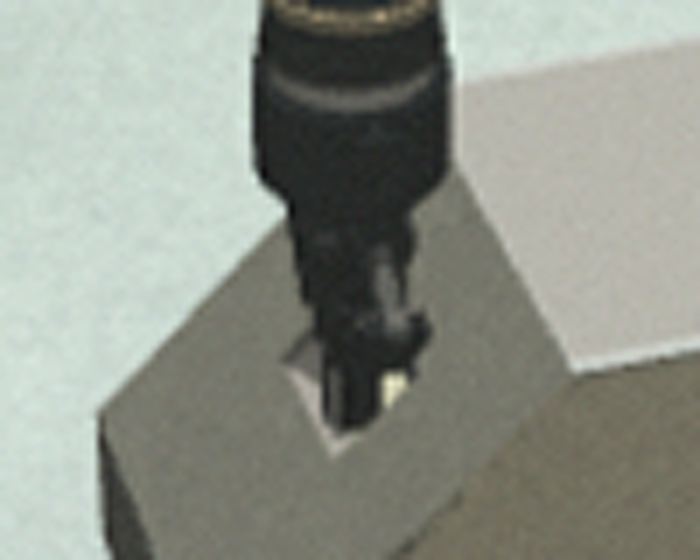

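Emit:
{"op": "arm_command", "data": {"commands": [[[0.006,0,0.006],0],[[0.011,0,0.011],0]]}}

```text
clock: 14.58
tool_pos: [488.9, 84.2, 142.8]
ee_rot: [2.547, 1.827, -0.006]
contact_force: [-6.1, -11.8, 15.0]
width: 0.2
```

```bash
python3 look.py g18
```

```text
14.625 bin [  5.3  -0.8 142.6] ns [ 9.  -1.5] -0.0 F bin [-10.3   0.5] 11.2
tool yaw y-axis -18.7 shift [0. 0. 0.] len mm 0 world turn 0.3; share (z down) -0.003 zaxis [ 0.001 -0.008 -1.   ]
```

View pics/g18.png

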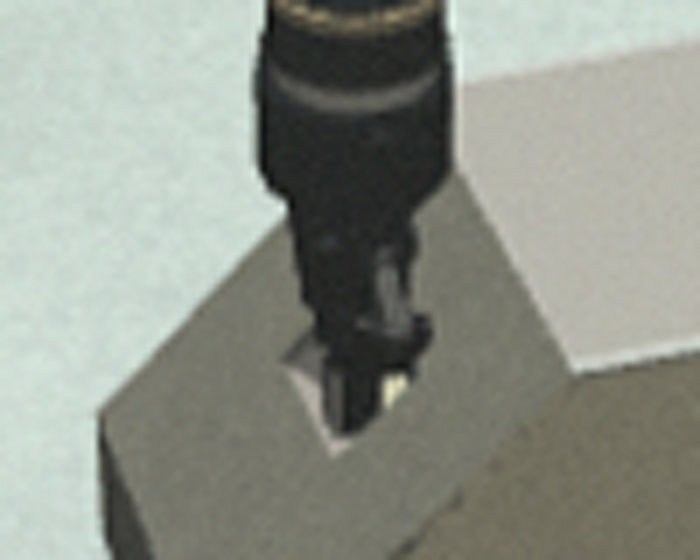

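Emit:
{"op": "arm_command", "data": {"commands": [[[-0.05,0,-0.06],0],[[-0.15,0,-0.2],0],[[-0.3,0,-0.4],0],[[-0.45,0,-0.55],0],[[-0.45,0,-0.55],0]]}}

```text
clock: 15.25
tool_pos: [454.0, -20.9, 281.4]
ee_rot: [2.551, 1.826, 0.009]
contact_force: [0.2, 0.2, -0.1]
width: 0.4
```

```bash
python3 look.py g19; python3 -c "
from h import *
import pickle
c=cam('top');pickle.dump(c,open('curt.pkl','wb'));i=c['image'][225:305,235:345]
cv2.imwrite('pics/t19.png',np.clip(cv2.resize(i,None,fx=7,fy=7,interpolation=cv2.INTER_CUBIC)[:,:,::-1]*1.5,0,255).astype(np.uint8))"
```

```text
15.3 bin [-104.5    0.   279.1] ns [-165.2   17.3] -0.2 F bin [1.  0.8] -0.7
tool yaw y-axis -18.7 shift [0. 0. 0.] len mm 0 world turn 0.3; share (z down) -0.003 zaxis [ 0.003  0.001 -1.   ]
```

View pics/g19.png

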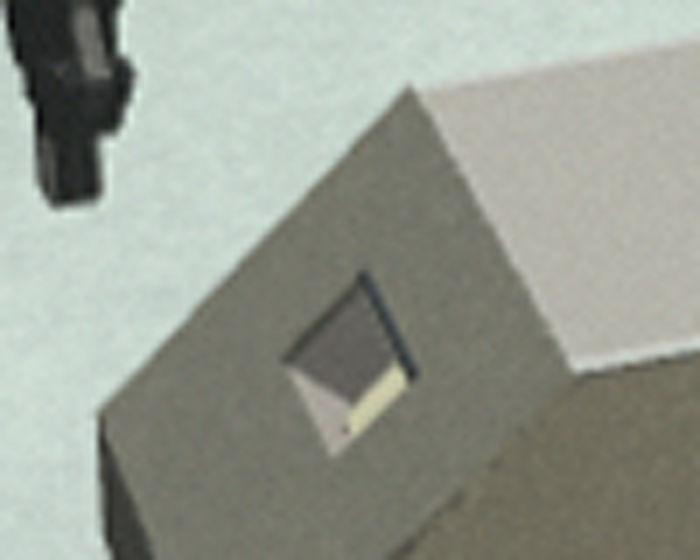

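View pics/t19.png

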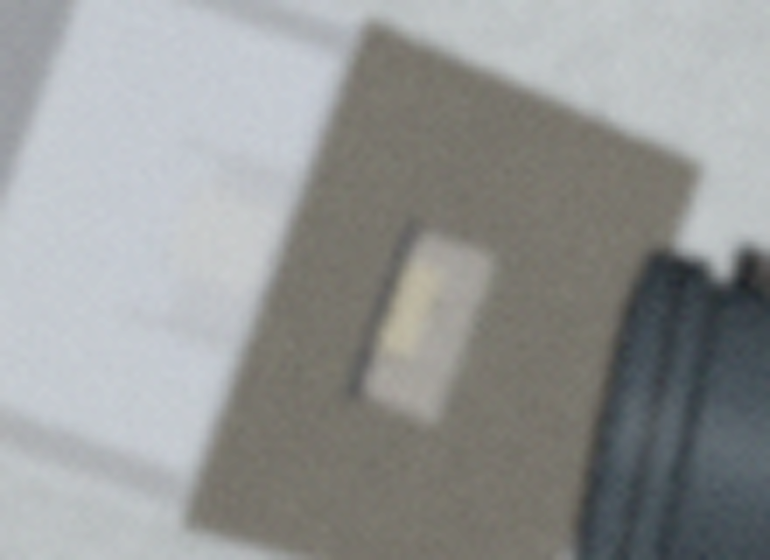

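Run:
```python
from tilt import *
import pickle
def slide(c,uv,s0=-24):
    o,d=ray(c,uv); nn=np.r_[BM[:,0]*.7071,.7071]; m0=np.r_[T,150]+nn*s0
    p=w2b(o+d*(((m0-o)@nn)/(d@nn))); return p.round(1),np.round(ns(p),1)
t=pickle.load(open('curt.pkl','rb'));c=pickle.load(open('cur.pkl','rb'))
for q in((437,270),(408,360),(422,315),(495,250),(440,425)): print('top',slide(t,(235+(q[0]+.5)/7-.5,225+(q[1]+.5)/7-.5)))
for q in((345,432),(408,385),(337,458),(348,405)): print('sc',slide(c,(280+(q[0]+.5)/7-.5,155+(q[1]+.5)/7-.5)))
```

```text
top (array([  6.4, -20.9, 109.7]), array([ 33., -24.]))
top (array([  5.1,  16.4, 110.9]), array([ 31.3, -24. ]))
top (array([  6. ,  -2.2, 110.1]), array([ 32.4, -24. ]))
top (array([-13. , -35.6, 129. ]), array([  5.7, -24. ]))
top (array([-15.8,  35.6, 131.8]), array([  1.7, -24. ]))
sc (array([  1.9,   3.8, 114.2]), array([ 26.6, -24. ]))
sc (array([57.3, 91.1, 58.7]), array([105.1, -24. ]))
sc (array([-10.4, -25.1, 126.5]), array([  9.3, -24. ]))
sc (array([ 11.8,  31.9, 104.2]), array([ 40.7, -24. ]))
```

Run:
```python
from tilt import *
import pickle
c=pickle.load(open('cur.pkl','rb'))  # g19 view, tcp (-104.5,0,279.1)
g=np.array([-104.5,0,279.1])
f=lambda u,v:(280+(u+.5)/7-.5,155+(v+.5)/7-.5)
for nm,q in dict(tipR=(100,197),tipL=(55,205),knR=(132,85),knR2=(125,120),knlow=(108,135)).items():
    for y in(-10,-14,-30,-45):
        p=pl(c,f(*q),y)-g; print(nm,y,p.round(1),'n',round((p[0]-p[2])*.7071,1),'s',round((p[0]+p[2])*.7071,1))
```

```text
tipR -10 [  6.7 -10.  -16. ] n 16.1 s -6.6
tipR -14 [  5.8 -14.  -13.1] n 13.4 s -5.1
tipR -30 [  2.2 -30.   -1.2] n 2.4 s 0.7
tipR -45 [ -1.2 -45.    9.9] n -7.8 s 6.2
tipL -10 [-10.6 -10.  -15.9] n 3.7 s -18.7
tipL -14 [-11.5 -14.  -12.9] n 1.0 s -17.2
tipL -30 [-14.8 -30.   -1.1] n -9.7 s -11.3
tipL -45 [-18. -45.  10.] n -19.8 s -5.6
knR -10 [ 21.  -10.   31.4] n -7.3 s 37.1
knR -14 [ 20.1 -14.   34.2] n -10.0 s 38.4
knR -30 [ 16.3 -30.   45.4] n -20.6 s 43.6
knR -45 [ 12.7 -45.   55.9] n -30.6 s 48.5
knR2 -10 [ 17.7 -10.   16.5] n 0.9 s 24.2
knR2 -14 [ 16.8 -14.   19.4] n -1.8 s 25.6
knR2 -30 [ 13.  -30.   30.8] n -12.6 s 31.0
knR2 -45 [  9.5 -45.   41.5] n -22.6 s 36.1
knlow -10 [ 11.  -10.   11.2] n -0.1 s 15.7
knlow -14 [ 10.1 -14.   14.1] n -2.8 s 17.1
knlow -30 [  6.4 -30.   25.6] n -13.5 s 22.6
knlow -45 [  3.  -45.   36.4] n -23.6 s 27.8
```

The carton's upper end is in about 30 mm (it needs 38), and the knuckles are touching the face, so a vertical tool cannot push further. I'll back off and see whether reaching past the arm's limit leaves the tool tilted, which would give a deeper push.

Emit:
{"op": "arm_command", "data": {"commands": [[[0.15,-0.15,-0.15],0],[[0.33,-0.3,-0.25],0],[[0.5,-0.46,-0.4],0],[[0.68,-0.62,-0.56],0],[[0.85,-0.78,-0.56],0]]}}

```text
clock: 15.98
tool_pos: [340.5, 234.7, 415.8]
ee_rot: [-2.55, -1.834, -0.001]
contact_force: [0.2, 0.5, -0.3]
width: -0.0
```

Emit:
{"op": "arm_command", "data": {"commands": [[[0.18,-0.16,0],-0.085],[[0.36,-0.33,0],-0.17],[[0.54,-0.5,0],-0.255],[[0.72,-0.66,0],-0.34],[[0.9,-0.83,0],-0.42]]}}

```text
clock: 16.6
tool_pos: [214.0, 513.9, 413.1]
ee_rot: [-1.517, -2.75, 0.006]
contact_force: [1.1, -0.9, 0.7]
width: -0.0
```

Run:
```python
from h import *
s=arm.observe();print(s['clock'],s['tool_pos'],s['joint_pos'])
for r in(650,700,800):goto((r*np.cos(1.249),r*np.sin(1.249),420))
```

```text
16.6 [213.9933929  513.90696624 413.09357348] [1.05541888e+00 2.62639108e-01 6.71358890e-01 1.98344855e+00
 6.43678698e-04 2.06331378e+00]
tool yaw y-axis 32.3 shift [ 0.365  0.191 -0.029] len mm 103  zaxis [-0.002 -0.003 -1.   ]
tool yaw y-axis 32.3 shift [ 0.492  0.345 -0.03 ] len mm 151  zaxis [-0.002 -0.003 -1.   ]
tool yaw y-axis 32.3 shift [ 0.746  0.655 -0.031] len mm 248  zaxis [-0.002 -0.003 -1.   ]
```

Emit:
{"op": "arm_command", "data": {"commands": [[[0.12,0.06,-0.1],0],[[0.24,0.13,-0.25],0],[[0.36,0.19,-0.4],0],[[0.36,0.19,-0.6],0],[[0.36,0.19,-0.8],0]]}}

```text
clock: 17.23
tool_pos: [192.9, 566.4, 504.5]
ee_rot: [-1.522, -2.739, -0.099]
contact_force: [-0.9, -0.0, 0.8]
width: -0.5
```

Run:
```python
from h import *
s=arm.observe();print(s['clock'],s['tool_pos'],s['joint_pos']);goto(s['tool_pos'])
```

```text
17.225 [192.88565011 566.36550169 504.45955687] [1.12924983 0.63116565 1.41878977 2.29497635 0.00253406 2.14350905]
tool yaw y-axis 31.8 shift [0. 0. 0.] len mm 0  zaxis [ 0.025  0.058 -0.998]
```

Emit:
{"op": "arm_command", "data": {"commands": [[[0.2,0.2,-0.4],0],[[0.3,0.3,-0.8],0],[[0.3,0.3,-0.8],0]]}}

```text
clock: 17.6
tool_pos: [182.1, 553.4, 536.9]
ee_rot: [-1.518, -2.728, -0.186]
contact_force: [0.0, 0.2, -0.6]
width: 0.0
```

Run:
```python
from h import *
s=arm.observe();print(s['clock'],s['tool_pos'],s['joint_pos']);goto(s['tool_pos'])
```

```text
17.6 [182.13755993 553.42957558 536.91990622] [1.13494418 0.57647191 1.41972664 2.2942808  0.00558798 2.15103644]
tool yaw y-axis 31.6 shift [0. 0. 0.] len mm 0  zaxis [ 0.045  0.111 -0.993]
```

Emit:
{"op": "arm_command", "data": {"commands": [[[0,0,-0.4],0],[[0,0,-0.8],0],[[0,0,-1],0],[[0,0,-1],0]]}}

```text
clock: 18.1
tool_pos: [171.4, 527.4, 584.8]
ee_rot: [-1.51, -2.713, -0.318]
contact_force: [0.8, 0.2, 0.2]
width: -0.1
```

Run:
```python
from h import *
s=arm.observe();print(s['clock'],s['tool_pos'],s['joint_pos']);goto(s['tool_pos'])
```

```text
18.1 [171.36572748 527.36853512 584.84660817] [1.13243327 0.49147218 1.41940333 2.29366207 0.00607921 2.14889771]
tool yaw y-axis 31.2 shift [0. 0. 0.] len mm 0  zaxis [ 0.081  0.187 -0.979]
```

Emit:
{"op": "arm_command", "data": {"commands": [[[0,0,0.25],0],[[0,0,0.5],0],[[0,0,0.5],0]]}}

```text
clock: 18.48
tool_pos: [181.8, 551.6, 460.7]
ee_rot: [-1.51, -2.713, -0.32]
contact_force: [-0.7, 0.8, 0.6]
width: 0.3
```

Run:
```python
from h import *
s=arm.observe();print(s['clock'],s['tool_pos'],s['joint_pos']);goto(s['tool_pos'])
```

```text
18.475 [181.84703493 551.55399993 460.67268155] [1.13390742 0.1432394  0.61834654 1.83955827 0.0058248  2.15031082]
tool yaw y-axis 31.2 shift [0. 0. 0.] len mm 0  zaxis [ 0.081  0.188 -0.979]
```

Emit:
{"op": "arm_command", "data": {"commands": [[[0.1,-0.08,-0.25],0],[[0.19,-0.17,-0.5],0],[[0.19,-0.17,-0.75],0],[[0.19,-0.17,-1],0],[[0.19,-0.17,-1],0]]}}

```text
clock: 19.1
tool_pos: [101.4, 516.4, 624.1]
ee_rot: [-1.495, -2.689, -0.429]
contact_force: [0.5, 0.1, 0.0]
width: 0.0
```

Emit:
{"op": "arm_command", "data": {"commands": [[[0.1,0.05,-0.3],0],[[0.2,0.1,-0.6],0],[[0.3,0.15,-1],0],[[0.3,0.15,-1],0],[[0.3,0.15,-1],0]]}}

```text
clock: 19.73
tool_pos: [73.4, 492.4, 658.0]
ee_rot: [-1.478, -2.662, -0.525]
contact_force: [-0.6, 0.9, -0.5]
width: 0.1
```

Run:
```python
from h import *
s=arm.observe();print(s['clock'],s['tool_pos'],s['joint_pos']);goto(s['tool_pos'])
```

```text
19.725 [ 73.4217184  492.36855701 658.03524725] [ 1.30619703  0.35104024  1.4182841   2.29369667 -0.03069347  2.31448671]
tool yaw y-axis 30.2 shift [0. 0. 0.] len mm 0  zaxis [ 0.118  0.318 -0.941]
```

Emit:
{"op": "arm_command", "data": {"commands": [[[0.2,0.15,-0.4],0],[[0.4,0.25,-0.8],0],[[0.4,0.25,-1],0],[[0.4,0.25,-1],0],[[0.4,0.25,-1],0]]}}

```text
clock: 20.35
tool_pos: [50.7, 467.9, 687.1]
ee_rot: [-1.459, -2.633, -0.612]
contact_force: [0.2, -0.3, -0.4]
width: -0.2
```

Emit:
{"op": "arm_command", "data": {"commands": [[[0.2,0.15,-0.4],0],[[0.4,0.25,-0.8],0],[[0.4,0.25,-1],0],[[0.4,0.25,-1],0],[[0.4,0.25,-1],0]]}}

```text
clock: 20.98
tool_pos: [30.0, 441.4, 713.8]
ee_rot: [-1.439, -2.602, -0.693]
contact_force: [0.5, 0.3, 0.1]
width: -0.3
```

Run:
```python
from h import *
s=arm.observe();print(s['clock'],s['tool_pos'],s['joint_pos']);goto(s['tool_pos'])
```

```text
20.975 [ 29.99243609 441.3908824  713.78362024] [ 1.39088318  0.23298404  1.41893574  2.29391134 -0.05944185  2.3869891 ]
tool yaw y-axis 28.9 shift [0. 0. 0.] len mm 0  zaxis [ 0.138  0.428 -0.893]
```

```bash
cat >> h.py <<'E'
def plan(p):
    st=arm.observe(); M=R.from_rotvec(st['ee_rot']).as_matrix()
    y=np.r_[BM[:,1],0]; y-=M[:,2]*(y@M[:,2]); y/=np.linalg.norm(y)
    c=M.T@y; t=np.degrees(np.arctan2(-c[0],c[1])); t=(t+90)%180-90
    print(st['clock'],'bin',w2b(st['tool_pos']).round(1),'j',st['joint_pos'].round(2),'shift',(M.T@(np.array(p)-st['tool_pos'])/250).round(3),'turn share',round(t/120,3),'zbin',(BM.T@M[:2,2]).round(3),M[2,2].round(3),'F',(BM.T@st['contact_force'][:2]).round(1),round(st['contact_force'][2],1))
E
python3 -c "
from h import *
plan(b2w((-100,0,300)))"
```

```text
20.975 bin [199.  547.7 713.8] j [ 1.39  0.23  1.42  2.29 -0.06  2.39] shift [-2.846 -0.003  0.931] turn share 0.421 zbin [0.45  0.004] -0.893 F [ 0.4 -0.3] 0.1
```

Emit:
{"op": "arm_command", "data": {"commands": [[[-0.2,0,0.06],0],[[-0.4,0,0.13],0],[[-0.6,0,0.2],0],[[-0.8,0,0.26],0],[[-1,0,0.33],0]]}}

```text
clock: 21.6
tool_pos: [176.5, 284.1, 569.7]
ee_rot: [-1.437, -2.604, -0.693]
contact_force: [1.5, 0.2, -0.2]
width: 0.1
```

Emit:
{"op": "arm_command", "data": {"commands": [[[-0.2,0,0.06],0],[[-0.4,0,0.13],0],[[-0.6,0,0.2],0],[[-0.8,0,0.26],0],[[-1,0,0.33],0]]}}

```text
clock: 22.22
tool_pos: [326.9, 123.3, 424.1]
ee_rot: [-1.441, -2.601, -0.692]
contact_force: [1.0, 0.8, -0.9]
width: 0.2
```

```bash
python3 -c "
from h import *
plan(b2w((-100,0,300)))"
```

```text
22.225 bin [ -8.9 165.4 424.1] j [-0.24 -0.47 -0.04  1.96  0.46  0.78] shift [-0.86  -0.     0.278] turn share 0.42 zbin [0.449 0.004] -0.894 F [ 1.1 -0.7] -0.9
```

Emit:
{"op": "arm_command", "data": {"commands": [[[-0.2,0,0.06],0.08],[[-0.4,0,0.12],0.16],[[-0.6,0,0.18],0.25],[[-0.8,0,0.25],0.33],[[-0.86,0,0.278],0.42]]}}

```text
clock: 22.85
tool_pos: [454.7, -15.2, 297.3]
ee_rot: [-2.287, -1.638, -0.532]
contact_force: [0.1, 1.0, -0.1]
width: -0.1
```

```bash
python3 -c "
from h import *
plan(b2w((-44.5,0,190)))"; python3 look.py g20
```

```text
22.85 bin [-99.8   0.4 297.3] j [-0.48 -0.15 -0.06  1.74  0.46  1.4 ] shift [0.005 0.006 0.483] turn share -0.004 zbin [0.449 0.009] -0.894 F [1.  0.2] -0.1
22.9 bin [-9.990e+01  1.000e-01  2.965e+02] ns [-174.3   32.9] -0.2 F bin [-0.1 -0. ] -0.9
tool yaw y-axis -18.8 shift [0. 0. 0.] len mm 0 world turn 0.4; share (z down) -0.003 zaxis [ 0.133  0.428 -0.894]
```

View pics/g20.png

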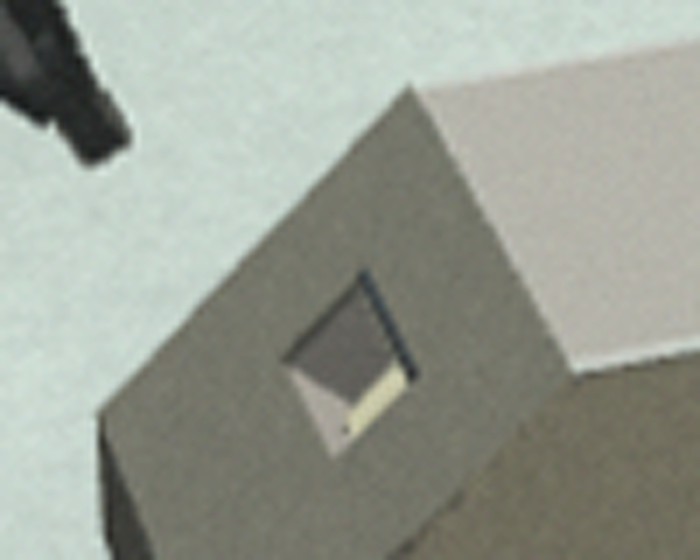

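Emit:
{"op": "arm_command", "data": {"commands": [[[0.005,0.003,0.17],0],[[0.005,0.003,0.33],0],[[0.005,0.003,0.48],0],[[0.005,0.003,0.48],0]]}}

```text
clock: 23.4
tool_pos: [469.4, 40.2, 191.7]
ee_rot: [-2.277, -1.652, -0.532]
contact_force: [0.7, -1.0, 0.2]
width: -0.4
```

```bash
python3 -c "
from tilt import *
f=lambda n,s:b2w((.7071*(n+s),-1,150+.7071*(s-n)))
plan(f(-20,-3));plan(f(0,-3));plan(f(20,-3))"; python3 look.py g21
```

```text
23.4 bin [-42.6   3.9 191.7] j [-0.35 -0.17 -0.29  1.47  0.46  1.53] shift [0.041 0.022 0.153] turn share 0.002 zbin [0.448 0.011] -0.894 F [-0.7 -1. ] 0.2
23.4 bin [-42.6   3.9 191.7] j [-0.35 -0.17 -0.29  1.47  0.46  1.53] shift [0.066 0.023 0.229] turn share 0.002 zbin [0.448 0.011] -0.894 F [-0.7 -1. ] 0.2
23.4 bin [-42.6   3.9 191.7] j [-0.35 -0.17 -0.29  1.47  0.46  1.53] shift [0.091 0.024 0.305] turn share 0.002 zbin [0.448 0.011] -0.894 F [-0.7 -1. ] 0.2
23.45 bin [-43.    2.4 193.9] ns [-61.5   0.6] -0.1 F bin [-0.4  0.1] 0.6
tool yaw y-axis -18.0 shift [0. 0. 0.] len mm 0 world turn -0.4; share (z down) 0.003 zaxis [ 0.135  0.428 -0.894]
```

View pics/g21.png

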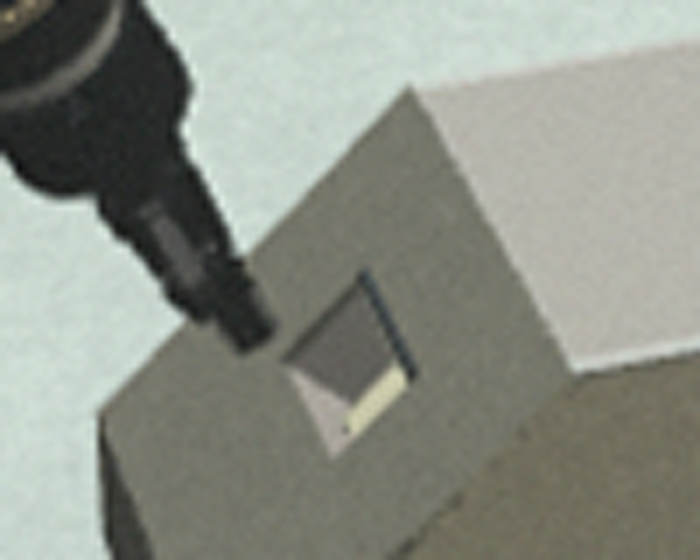

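Emit:
{"op": "arm_command", "data": {"commands": [[[0.012,0.006,0.06],0],[[0.028,0.012,0.12],0],[[0.046,0.014,0.175],0],[[0.062,0.014,0.225],0],[[0.062,0.014,0.225],0]]}}

```text
clock: 24.08
tool_pos: [486.5, 75.5, 150.3]
ee_rot: [-2.281, -1.652, -0.536]
contact_force: [-0.8, -0.5, 0.7]
width: -0.0
```

```bash
python3 -c "
from tilt import *
f=lambda n,s:b2w((.7071*(n+s),-1,150+.7071*(s-n)))
plan(f(10,-3));plan(f(20,-3))"; python3 look.py g22
```

```text
24.075 bin [ -3.7  -1.2 150.3] j [-0.26 -0.14 -0.35  1.34  0.46  1.63] shift [ 0.014 -0.     0.049] turn share 0.001 zbin [0.448 0.007] -0.894 F [-0.7  0.6] 0.7
24.075 bin [ -3.7  -1.2 150.3] j [-0.26 -0.14 -0.35  1.34  0.46  1.63] shift [0.027 0.    0.087] turn share 0.001 zbin [0.448 0.007] -0.894 F [-0.7  0.6] 0.7
24.125 bin [ -4.   -1.6 150.9] ns [-3.5 -2.1] 0.0 F bin [0.4 0.3] -0.2
tool yaw y-axis -18.1 shift [0. 0. 0.] len mm 0 world turn -0.3; share (z down) 0.002 zaxis [ 0.137  0.427 -0.894]
```

View pics/g22.png

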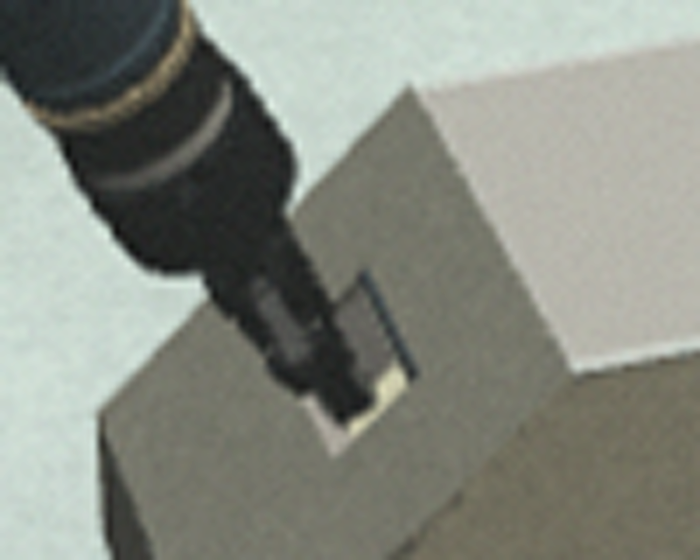

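Continue inward by about 20 mm in small steps.

Emit:
{"op": "arm_command", "data": {"commands": [[[0.005,0,0.018],0],[[0.011,0,0.036],0],[[0.016,0,0.054],0],[[0.021,0,0.068],0]]}}

```text
clock: 24.62
tool_pos: [491.8, 85.8, 139.3]
ee_rot: [-2.284, -1.653, -0.54]
contact_force: [-1.0, -2.3, 4.1]
width: 0.2
```

```bash
python3 -c "
from tilt import *
f=lambda n,s:b2w((.7071*(n+s),-1,150+.7071*(s-n)))
plan(f(20,-3));plan(f(24,-3))"; python3 look.py g23
```

```text
24.625 bin [  7.7  -2.9 139.3] j [-0.23 -0.14 -0.37  1.3   0.46  1.66] shift [ 0.005 -0.007  0.028] turn share 0.001 zbin [0.448 0.002] -0.894 F [-2.4  0.2] 4.1
24.625 bin [  7.7  -2.9 139.3] j [-0.23 -0.14 -0.37  1.3   0.46  1.66] shift [ 0.011 -0.007  0.043] turn share 0.001 zbin [0.448 0.002] -0.894 F [-2.4  0.2] 4.1
24.675 bin [  8.   -2.8 139. ] ns [13.4 -2.1] 0.2 F bin [-3.8 -1.5] 3.6
tool yaw y-axis -18.2 shift [0. 0. 0.] len mm 0 world turn -0.2; share (z down) 0.002 zaxis [ 0.14   0.426 -0.894]
```

View pics/g23.png

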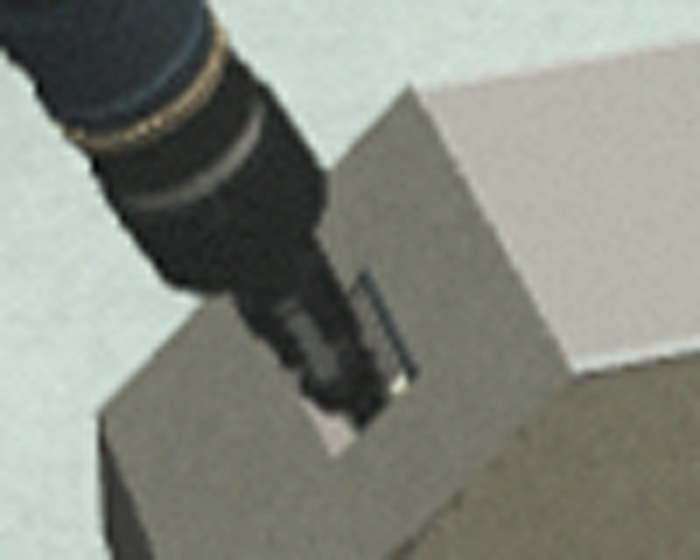

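Contact with the carton reads about 5 N and nothing else is touching. Keep pushing.

Emit:
{"op": "arm_command", "data": {"commands": [[[0.004,0,0.014],0],[[0.008,0,0.028],0],[[0.012,0,0.042],0]]}}

```text
clock: 25.05
tool_pos: [492.5, 92.9, 129.8]
ee_rot: [-2.284, -1.65, -0.534]
contact_force: [-10.2, -9.8, 9.0]
width: -0.2
```

```bash
python3 look.py g24
```

```text
25.1 bin [ 14.8  -0.9 129.5] ns [25. -4.] -0.4 F bin [-4.8  1.9] 1.1
tool yaw y-axis -18.2 shift [0. 0. 0.] len mm 0 world turn -0.2; share (z down) 0.002 zaxis [ 0.135  0.426 -0.895]
```

View pics/g24.png

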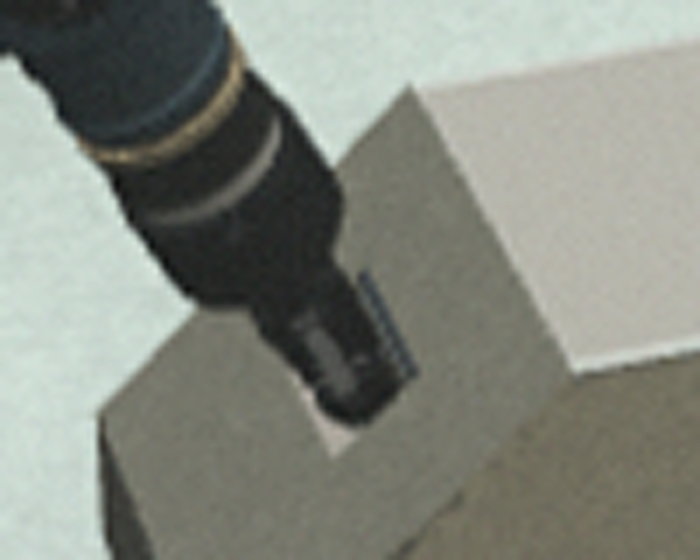

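Emit:
{"op": "arm_command", "data": {"commands": [[[-0.02,0,-0.06],0],[[-0.05,0,-0.15],0],[[-0.1,0,-0.3],0],[[-0.1,0,-0.55],0],[[-0.1,0,-0.7],0]]}}

```text
clock: 25.72
tool_pos: [463.0, -3.1, 279.6]
ee_rot: [-2.282, -1.652, -0.546]
contact_force: [0.9, 0.4, -0.5]
width: 0.2
```

```bash
python3 look.py g25; python3 -c "
from h import *
import pickle
c=cam('top');i=c['image'][225:305,235:345]
cv2.imwrite('pics/t25.png',np.clip(cv2.resize(i,None,fx=7,fy=7,interpolation=cv2.INTER_CUBIC)[:,:,::-1]*1.5,0,255).astype(np.uint8))"
```

```text
25.775 bin [-86.9  -5.4 283.6] ns [-155.9   33. ] -0.0 F bin [-1.4 -1.8] 2.2
tool yaw y-axis -18.3 shift [0. 0. 0.] len mm 0 world turn -0.1; share (z down) 0.001 zaxis [ 0.149  0.425 -0.893]
```

View pics/g25.png

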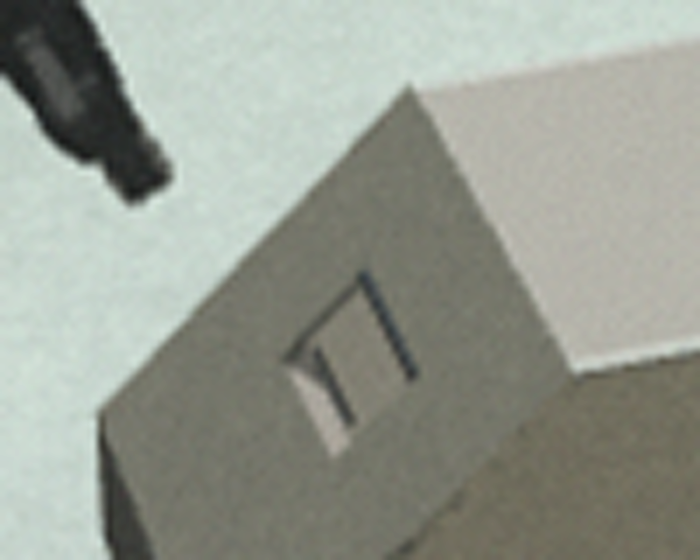

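View pics/t25.png

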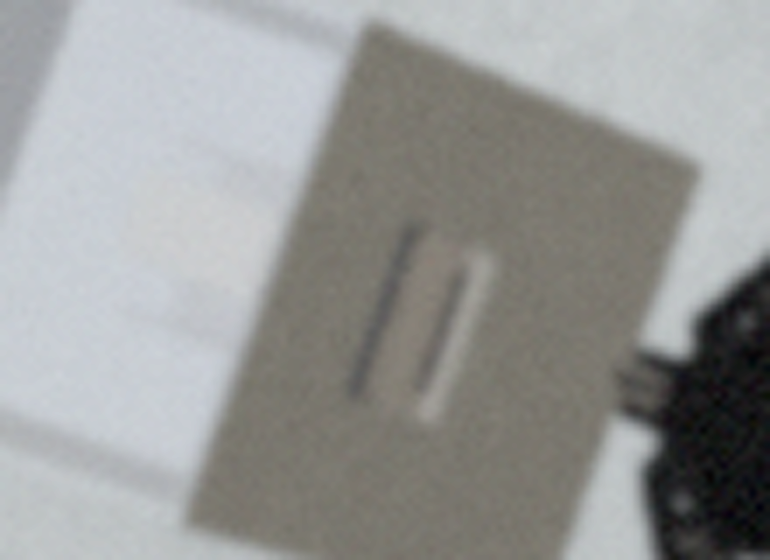

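The flap at scene crop (350,350) looks as it did at the start, and the carton is visible through the clear top at top crop (205,235). I'll do a final full-scene check for moved bystanders.

Emit:
{"op": "arm_command", "data": {"commands": [[[0,0,-0.1],0],[[0,0,-0.1],0]]}}

```text
clock: 26.08
tool_pos: [459.6, -13.3, 299.4]
ee_rot: [-2.283, -1.652, -0.543]
contact_force: [0.0, 0.3, -1.3]
width: -0.3
```

Run:
```python
from h import *
import pickle
c=cam('scene','final.png')['image'].astype(int);a=pickle.load(open('scene0.pkl','rb'))['image'].astype(int)
d=cv2.GaussianBlur(np.abs(c-a).max(2).astype(np.uint8),(5,5),0)>18
n,l,st,ce=cv2.connectedComponentsWithStats(d.astype(np.uint8))
print([(x[:5].tolist()) for x in st[1:] if x[4]>25]); s=arm.observe();print(s['clock'],s['contact_force'],s['dq'].round(3))
```

```text
[[189, 0, 112, 180, 9364], [351, 0, 47, 94, 2543], [188, 104, 15, 38, 405], [240, 250, 24, 41, 729]]
26.125 [ 0.75507608 -0.15795461 -1.27670401] [ 0.01   0.007 -0.031 -0.005 -0.01  -0.   ]
```

View pics/final.png

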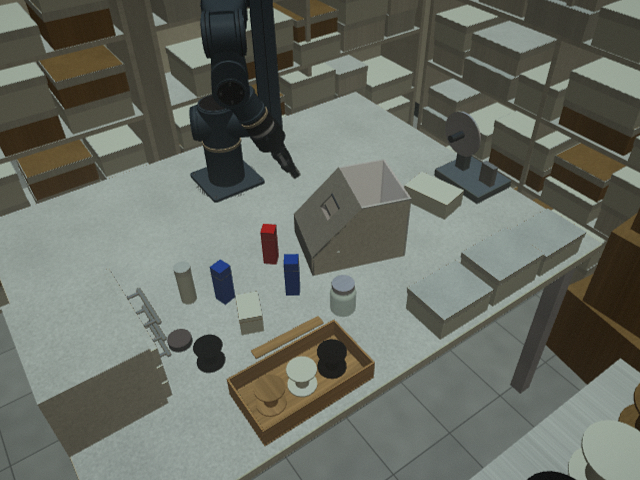

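The only changes from the first picture are the arm and the spot where the carton stood (252,268). The flap is shut and the robot is touching nothing.

```bash
python3 -c "
from h import *
print(arm.close_job())"
```

```text
the job is handed in; nothing more can be done
None
```

I handed the job in at about 26 s of the 48 s. The white carton is in the returns box and the flap has closed behind it.

- **Tilting the carton:** I gripped it near its top and pivoted it to about 40° in the jaws against the bin's side top edge. I then fed it through the flap and let the slide straighten it.
- **Pushing it home:** With the tool vertical, I could only push the upper end about 30 mm in before the finger knuckles met the sloping face (about 15–20 N there). I got round that by reaching past the arm's limit at height, which left the tool tilted 27°. The second push took the carton past the flap.
- **Last checks:** Both cameras show the flap as it looked at the start. The carton shows only faintly through the clear top, so I did not measure how far down the slide it lies. Comparing the scene picture before and after shows changes only at the arm and where the carton had stood. The contact force at the end was about zero.
- **One reading that may not agree:** While I was gaining the tilt, joint 4 read 2.295 against the stated (rounded) limit of 2.29. The arm's own limiting held it there.

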